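Move the tool row to the new rack in reverse order

ROBOT

A 7-joint arm with a two-finger parallel gripper is mounted at the origin on a cart in front of the work surface, level with it; the furniture and walls round the work are solid. World frame = base frame: x ahead of the robot, y to its left, z up, the work surface at z = 0. Lengths are in m, angles in rad, forces in N, time in s.
With the tool pointing down it reaches from about 0.425 to 0.95 m from the base axis. Payload 4.7 kg.
Tool frame: the origin (TCP) lies midway between the tips of the shut fingers; the grasp point (between the pads) lies 19 mm behind it; x points along the fingers, z is the direction in which the jaws open and shut, and the axes are right-handed (so a half turn about x gives the same grasp; the last joint's range is limited). The gripper opens to 87 mm and grips with 3 to 60 N. Pads are 19 mm wide; open, the fingers measure 117 mm over their backs; the gripper's body (75 mm by 190 mm) begins 51 mm behind the grasp point.
Start: joints at [1.202, 0.469, -0.049, 1.532, 0.024, 1.141, -0.082], TCP at [0.225, -0.636, 0.194] pointing down, gripper open.
Joint ranges: [-2.59, 2.59], [-0.33, 1.99], [-1.39, 1.29], [0.1, 2.45], [-1.04, 4.18], [0.21, 1.99], [-2.66, 2.66]. Speed limits (rad/s): [2.57, 2.57, 3.14, 3.14, 3.14, 3.14, 3.14].

INTERFACE

Orientations are given as a unit quaternion [w, x, y, z].
In Python, from plant import arm gives the robot as it stands.
- The arm moves only by the tool send_rows, never from a script. Its argument "steps" is a list of rows, each a list of 4 numbers: the shift along the tool's x, y, z in m, then the turn about the tool's x in degrees. A call has 1 to 5 rows; each row is the pose to reach, as a shift and turn from the pose measured when the call began, along the tool's axes at that moment; what a row does not reach only later rows make up. A row lasts 1/8 s, in which the tool goes at most 62.5 mm and 10.7 degrees, less where a joint would pass 70% of its speed; a pose out of reach is approached as far as the arm can. A call with a gripper value outside its range is refused whole. "claw" is the finger opening in m, from 0 to 0.087, set as the call begins (left out, the last holds). The fingers move at their own pace and stop on an object; "newtons" is the grip in N (left out, the last holds). Time passes only in rows, so rows that repeat a pose let the fingers close. It gives the time, the measured TCP pose, the force and the opening at its end, in the units of the state.
- arm.get_obs(): the state, without advancing time (a new reading comes with each control period).
- arm.read_camera(name): name is "scene" or "top" or "wrist"; returns the picture (420x560x3 uint8, red, green, blue); there is no depth.
- arm.camera_params(name): a dict with "mtx" (3x3 intrinsics, pixels), "origin" and "rotation" of the camera in the world. Camera axes: x right, y down, z forward; pixel columns grow to the right and rows downward; lengths in m; the calibration is good to about 2 mm. The wrist camera is an equidistant fisheye: a pixel r from the principal point sees the ray r / f radians off the axis. A picture is of the moment at which its call begins: read the wrist's pose just before it. camera_params takes no time and is no camera call; for the wrist camera it gives the pose at the moment of the call.
- arm.sign_off(): hands the job in, once; it reports no verdict.
The state is a dict: "time": time; "qpos": joint angles; "dq": joint speeds; "joint_efforts": joint torques, N m; "position": TCP position; "ee_rot": TCP orientation; "ft_force": force on the tool from outside, world axes, zero at the start; "wrist_torque": the same for the moment, N m; "grip_width": opening from 0.0 (shut) to 1.0 (fully open).
Only numpy, scipy, OpenCV 4.12 (cv2) and the standard library are available. Lean on these libraries where they do the work, as an engineer would, in place of code of your own. Each camera call takes 0.05 s, during which the arm holds its last target.

TASK

Move all four tools (three screwdrivers and the brown-handled file) from the old wooden rack to the new grey rack in reverse order, for a left-handed colleague: the tool at the far left of the wooden rack goes into the far right slot of the grey rack, the second from the left into the second from the right, and so on. Each tool must lie flat and straight in its own slot, across both rails and with its grip about midway between them, as it lay in the old rack.

Things in the scene. Friction and masses are not known exactly. Their poses are not given: they have to be found in the camera images.
- wood_rack: Old pale wood rack with brown ridges, full at the start; left or right of the grey one. Board 128x300 mm, 10 thick; two rails along y at x = -28 and +28 mm, 10 wide with round tops at z = 28; ridges on them to z = 39. Four slots between ridges at y = +99, +33, -33, -99 mm (left to right), 33 mm wide, along x. Origin: board's underside midway between rails; x away from robot, y left, z up; yaw within 0.15 rad. Fixed.
- grey_rack: New empty rack, grey with aluminium rails and grey ridges; left or right of the wooden one. Same size and frame: two rails along y at x = -28 and +28 mm, 10 wide with round tops at z = 28 mm; ridges to z = 39; four slots at y = +99, +33, -33, -99 mm (left to right), 33 mm wide, along x. Origin: board's underside midway between rails; x away from robot, y left, z up; yaw within 0.15 rad. Fixed.
- purple_grip (a point): Screwdriver with a purple handle, 200 mm long; handle 90 mm long, 26 mm across; shank 6 mm. Lies in a wooden rack slot, 66 mm from its neighbours. Point: where to grip the handle, near balance, on the centre line, 12.5 mm above the underside, 45 mm from the handle's end; starts within 8 mm of midway between the rails, 40.5 mm above the bench (same when placed). y: along the tool to the handle's end (towards robot); z up.
- red_grip (a point): Screwdriver with a red-orange handle, 190 mm long; handle 85 mm long, 25 mm across; shank 6 mm. Lies in a wooden rack slot, 66 mm from its neighbours. Point: where to grip the handle, near balance, on the centre line, 12.5 mm above the underside, 40 mm from the handle's end; starts within 8 mm of midway between the rails, 40.5 mm above the bench (same when placed). y: along the tool to the handle's end (towards robot); z up.
- yellow_grip (a point): Screwdriver with a yellow handle, 210 mm long; handle 95 mm long, 26 mm across; shank 6 mm. Lies in a wooden rack slot, 66 mm from its neighbours. Point: where to grip the handle, near balance, on the centre line, 12.5 mm above the underside, 50 mm from the handle's end; starts within 8 mm of midway between the rails, 40.5 mm above the bench (same when placed). y: along the tool to the handle's end (towards robot); z up.
- brown_grip (a point): Small file with a brown turned wooden handle and a dark steel blade, 170 mm long; handle 69 mm long, 23 mm across; blade 12 mm. Lies in a wooden rack slot, 66 mm from its neighbours. Point: where to grip the handle, near balance, on the centre line, 12.5 mm above the underside, 55 mm from the handle's end; starts within 8 mm of midway between the rails, 40.5 mm above the bench (same when placed). y: along the tool to the handle's end (towards robot); z up.
- purple_tag: Round purple tag, 20 mm across and 4 mm high, fixed on the wooden rack's board at the robot's end of the slot in which the purple screwdriver lies at the start (68 mm on the robot's side of the slot's middle). It stays there and only records the old order. Origin at its underside.
- red_tag: Round red tag, 20 mm across and 4 mm high, fixed on the wooden rack's board at the robot's end of the slot in which the red screwdriver lies at the start (68 mm on the robot's side of the slot's middle). It stays there and only records the old order. Origin at its underside.
- yellow_tag: Round yellow tag, 20 mm across and 4 mm high, fixed on the wooden rack's board at the robot's end of the slot in which the yellow screwdriver lies at the start (68 mm on the robot's side of the slot's middle). It stays there and only records the old order. Origin at its underside.
- brown_tag: Round brown tag, 20 mm across and 4 mm high, fixed on the wooden rack's board at the robot's end of the slot in which the brown-handled file lies at the start (68 mm on the robot's side of the slot's middle). It stays there and only records the old order. Origin at its underside.
There are look-alikes about, which are no part of the job. Of the things that look like the part that bears yellow_grip, the larger one is meant.

How it is judged:
At the end, for the whole second after the job is handed in: Each tool lies at rest in the grey rack, in the slot mirroring its old one (nth from left becomes nth from right): grip point within 12 mm of the slot's centre line, 25 mm of midway between the rails, 6 mm of the resting height, and along the slot within 0.2 rad; nothing is held (((y of purple_tag in the frame of wood_rack between 0.079 and 0.119 m and y of purple_grip in the frame of grey_rack between -0.111 and -0.087 m) or (y of purple_tag in the frame of wood_rack between 0.013 and 0.053 m and y of purple_grip in the frame of grey_rack between -0.045 and -0.021 m) or (y of purple_tag in the frame of wood_rack between -0.053 and -0.013 m and y of purple_grip in the frame of grey_rack between 0.021 and 0.045 m) or (y of purple_tag in the frame of wood_rack between -0.119 and -0.079 m and y of purple_grip in the frame of grey_rack between 0.087 and 0.111 m)) and x of purple_grip in the frame of grey_rack between -0.025 and 0.025 m and z of purple_grip in the frame of grey_rack between 0.0345 and 0.0465 m and angle between the y axis of each of purple_grip, red_grip, yellow_grip, brown_grip and the x axis of grey_rack, either way round below 0.2 rad and linear speed of each of purple_tool, red_tool, yellow_tool, brown_tool below 0.02 m/s and ((y of red_tag in the frame of wood_rack between 0.079 and 0.119 m and y of red_grip in the frame of grey_rack between -0.111 and -0.087 m) or (y of red_tag in the frame of wood_rack between 0.013 and 0.053 m and y of red_grip in the frame of grey_rack between -0.045 and -0.021 m) or (y of red_tag in the frame of wood_rack between -0.053 and -0.013 m and y of red_grip in the frame of grey_rack between 0.021 and 0.045 m) or (y of red_tag in the frame of wood_rack between -0.119 and -0.079 m and y of red_grip in the frame of grey_rack between 0.087 and 0.111 m)) and x of red_grip in the frame of grey_rack between -0.025 and 0.025 m and z of red_grip in the frame of grey_rack between 0.0345 and 0.0465 m and ((y of yellow_tag in the frame of wood_rack between 0.079 and 0.119 m and y of yellow_grip in the frame of grey_rack between -0.111 and -0.087 m) or (y of yellow_tag in the frame of wood_rack between 0.013 and 0.053 m and y of yellow_grip in the frame of grey_rack between -0.045 and -0.021 m) or (y of yellow_tag in the frame of wood_rack between -0.053 and -0.013 m and y of yellow_grip in the frame of grey_rack between 0.021 and 0.045 m) or (y of yellow_tag in the frame of wood_rack between -0.119 and -0.079 m and y of yellow_grip in the frame of grey_rack between 0.087 and 0.111 m)) and x of yellow_grip in the frame of grey_rack between -0.025 and 0.025 m and z of yellow_grip in the frame of grey_rack between 0.0345 and 0.0465 m and ((y of brown_tag in the frame of wood_rack between 0.079 and 0.119 m and y of brown_grip in the frame of grey_rack between -0.111 and -0.087 m) or (y of brown_tag in the frame of wood_rack between 0.013 and 0.053 m and y of brown_grip in the frame of grey_rack between -0.045 and -0.021 m) or (y of brown_tag in the frame of wood_rack between -0.053 and -0.013 m and y of brown_grip in the frame of grey_rack between 0.021 and 0.045 m) or (y of brown_tag in the frame of wood_rack between -0.119 and -0.079 m and y of brown_grip in the frame of grey_rack between 0.087 and 0.111 m)) and x of brown_grip in the frame of grey_rack between -0.025 and 0.025 m and z of brown_grip in the frame of grey_rack between 0.0345 and 0.0465 m); the robot touches nothing.
It also fails if it takes over 102 s, if anything falls off the work surface, if the arm or the gripper's body presses on something with over 40 N, if the wrist force passes 120 N, or if a joint passes its speed limit or range.

## Working session

There is one attempt and no reset: what is moved stays moved. The work goes in short steps, Python scripts to look and compute and a tool call to move; the robot and the scene stay as the last step left them, time stands still between calls to the robot, and variables do not carry over. Pictures are saved under pics/ and viewed, and the job is handed in when it is done.

Besides the shell and the picture viewer there is one more tool, called after "Request:" as a command line: name --pt "numbers of a row" for each row, then --argument value for the rest. send_rows: Moves the arm, as the interface text tells. Its arguments: {"type":"object","properties":{"steps":{"type":"array","items":{"type":"array","items":{"type":"number"}}},"claw":{"type":"number"},"newtons":{"type":"number"}},"required":["steps"]}

```bash
ls; mkdir -p pics
python3 - <<'E'
from plant import arm
import cv2
o=arm.get_obs(); print(o)
for n in ("scene","top","wrist"):
    p=arm.camera_params(n); print(n,p)
    im=arm.read_camera(n); cv2.imwrite(f"pics/{n}0.png",im[:,:,::-1])
E
```

```text
pics
{'time': 0.0, 'qpos': array([ 1.2021184 ,  0.46943193, -0.04860328,  1.53372884,  0.02413368,
        1.14100624, -0.08232214]), 'dq': array([-1.41477867e-03,  4.55036599e-04,  2.15377775e-03,  6.79936670e-04,
        9.08237229e-04, -4.46663514e-04, -1.79737156e-05]), 'joint_efforts': array([ 2.62947233e-04, -5.07963538e+01, -8.04763846e-02, -2.36149997e+01,
       -6.13385020e-02,  3.79831321e-02,  1.74046727e-04]), 'position': array([ 0.22473778, -0.63576959,  0.19309117]), 'ee_rot': array([ 0.5767507 ,  0.40863175,  0.57793816, -0.40788014]), 'ft_force': array([ 0.08610702,  0.11060585, -0.2334158 ]), 'wrist_torque': array([ 0.0220648 , -0.0228417 ,  0.00153111]), 'grip_width': 0.9970731752492814}
scene {'mtx': array([[442.80405833,   0.        , 280.74783202],
       [  0.        , 442.80405833, 210.55222994],
       [  0.        ,   0.        ,   1.        ]]), 'origin': array([-0.07190776,  0.99511457,  0.78945089]), 'rotation': array([ 0.11874134, -0.24648416,  0.8506693 , -0.44889619])}
top {'mtx': array([[482.76528132,   0.        , 285.94715168],
       [  0.        , 482.76528132, 212.83706175],
       [  0.        ,   0.        ,   1.        ]]), 'origin': array([0.32558365, 0.05550862, 1.42798714]), 'rotation': array([ 0.03897381, -0.70605921,  0.70631003, -0.03297842])}
wrist {'mtx': array([[325.1922621 ,   0.        , 279.03332254],
       [  0.        , 325.1922621 , 204.52194245],
       [  0.        ,   0.        ,   1.        ]]), 'origin': array([ 0.29653863, -0.61096117,  0.38361671]), 'rotation': array([ 0.11198737,  0.80864988, -0.57195847, -0.08004815])}
```

View pics/top0.png

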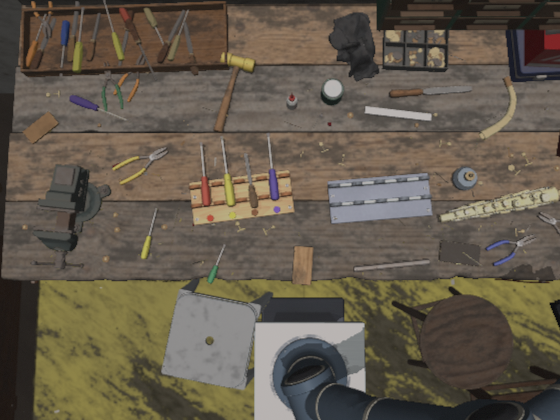

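View pics/scene0.png

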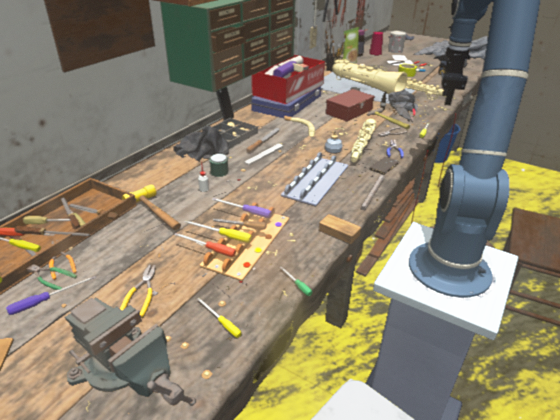

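View pics/wrist0.png

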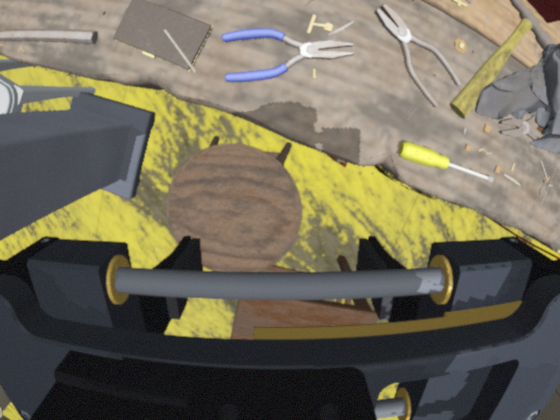

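The top view shows the wooden rack around columns 190–293 and rows 172–222. Its tools, left to right, are red, yellow, brown and purple. The grey rack is around columns 328–432 and rows 175–222. Next I'll measure them.

```bash
cat > h.py <<'E'
import numpy as np, cv2
from scipy.spatial.transform import Rotation as R
def rot(q): return R.from_quat([q[1],q[2],q[3],q[0]]).as_matrix()
def ray(p,uv,fish=False):
    uv=np.atleast_2d(np.asarray(uv,float)); K=p['mtx']
    a=(uv[:,0]-K[0,2])/K[0,0]; b=(uv[:,1]-K[1,2])/K[1,1]
    if fish:
        t=np.hypot(a,b)+1e-12; d=np.c_[a/t*np.sin(t),b/t*np.sin(t),np.cos(t)]
    else: d=np.c_[a,b,np.ones(len(a))]
    return d@rot(p['rotation']).T
def plane(p,uv,z,fish=False):
    d=ray(p,uv,fish); o=np.array(p['origin']); return o+d*((z-o[2])/d[:,2])[:,None]
def proj(p,X,fish=False):
    X=np.atleast_2d(X); c=(X-np.array(p['origin']))@rot(p['rotation']); K=p['mtx']
    if fish:
        r=np.hypot(c[:,0],c[:,1]); t=np.arctan2(r,c[:,2]); s=t/(r+1e-12); a=c[:,0]*s;b=c[:,1]*s
    else: a=c[:,0]/c[:,2]; b=c[:,1]/c[:,2]
    return np.c_[a*K[0,0]+K[0,2], b*K[1,1]+K[1,2]]
E
python3 - <<'E'
import cv2
a=cv2.imread('pics/top0.png')
c=a[130:235,180:310]; cv2.imwrite('pics/c1.png',cv2.resize(c,None,fx=5.5,fy=5.5,interpolation=cv2.INTER_CUBIC))
c=a[165:230,320:440]; cv2.imwrite('pics/c2.png',cv2.resize(c,None,fx=6,fy=6,interpolation=cv2.INTER_CUBIC))
E
```

```text
(no output)
```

View pics/c1.png

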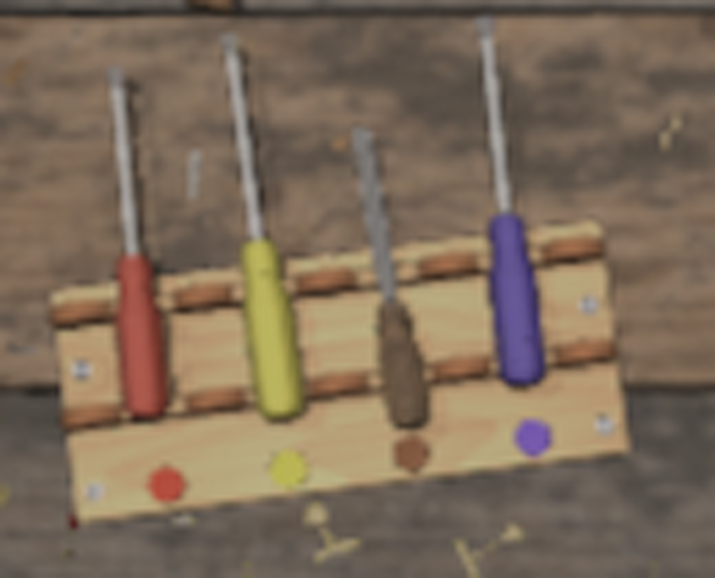

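View pics/c2.png

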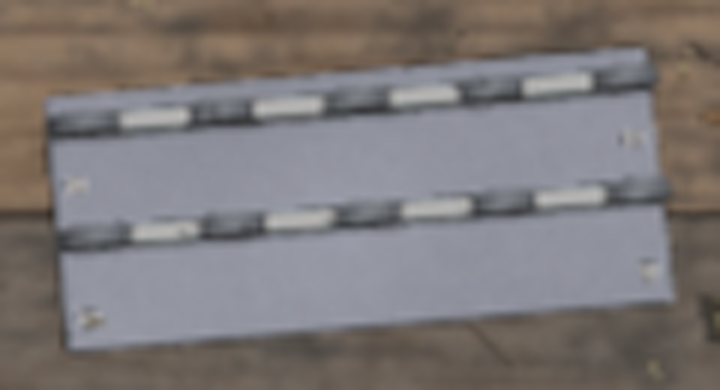

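The crops show four tags on the wooden rack and eight bright aluminium slot segments on the grey rack. These give a direct fit for each rack's pose.

```bash
cat > m.py <<'E'
from h import *
from plant import arm
a=cv2.imread('pics/top0.png'); p=arm.camera_params('top')
hsv=cv2.cvtColor(a,cv2.COLOR_BGR2HSV)
def blobs(m,amin):
    n,l,s,c=cv2.connectedComponentsWithStats(m.astype(np.uint8)); return [(c[i],s[i,4],s[i],l==i) for i in range(1,n) if s[i,4]>=amin]
H,S,V=[hsv[:,:,i].astype(int) for i in range(3)]
roi=np.zeros(H.shape,bool); roi[120:230,185:300]=1
def fit(loc,w):
    loc=np.array(loc,float);w=np.array(w)[:,:2]; lc=loc.mean(0);wc=w.mean(0);A=loc-lc;B=w-wc
    th=np.arctan2((A[:,0]*B[:,1]-A[:,1]*B[:,0]).sum(),(A*B).sum()); c,s=np.cos(th),np.sin(th);M=np.array([[c,-s],[s,c]])
    o=wc-M@lc; return o,th,(A@M.T-B)*1e3
# grey
g=np.zeros(H.shape,bool); g[165:230,322:440]=1
m=g&(V>150)&(S<45)
bl=[b for b in blobs(m,15)]
pts=[]
for b in bl: print('grey',b[0].round(1),b[1])
pts=np.array([b[0] for b in bl]); bl_pts=plane(p,pts,0.0275)
print(bl_pts.round(4))
cols={'red':((H<8)|(H>172))&(S>120),'yellow':(H>22)&(H<35)&(S>110),'purple':(H>115)&(H<145)&(S>80),'brown':(H<16)&(S>60)&(V<110)}
for k,mm in cols.items():
    for b in blobs(mm&roi,12): print(k,b[0].round(1),b[2][:5])
np.save('g.npy',bl_pts)
E
python3 m.py
```

```text
grey [392.6 178.5] 167
grey [344.6 182.3] 76
grey [379.  192.2] 1387
grey [380.6 210.8] 1425
[[ 0.5695 -0.2453  0.0275]
 [ 0.5586 -0.1046  0.0275]
 [ 0.5291 -0.2048  0.0275]
 [ 0.4744 -0.2083  0.0275]]
red [205.1 191.4] [201 177   9  29 207]
red [209.8 217.6] [207 215   6   6  26]
yellow [228.8 190.1] [224 173  11  33 260]
yellow [232.1 214.8] [229 212   7   7  36]
purple [273.2 184.9] [269 169  10  31 213]
purple [276.5 209.2] [274 207   6   6  28]
brown [219.9 130. ] [212 120  18  18  80]
brown [235.5 135.8] [231 133  10   8  33]
brown [251.9 135.9] [242 133  24   9  81]
brown [276.5 132. ] [270 132  14   1  14]
brown [293. 132.] [287 132  13   1  13]
brown [226.4 142.7] [224 139   7   8  23]
brown [239.1 144. ] [233 140  15   7  26]
brown [283.2 146.8] [275 140  17  14  76]
brown [295.8 144.1] [293 141   6   8  17]
brown [209.9 167.3] [203 144  20  40 145]
brown [260.2 153.5] [252 148  17  11  44]
brown [186.9 152.6] [185 151   5   4  16]
brown [229.7 152.8] [225 150  11   6  14]
brown [275.5 154.3] [273 153   7   5  13]
brown [287.7 157.5] [277 153  23  11  46]
brown [235.5 156.8] [232 155   8   5  12]
brown [231.  163.5] [227 159  12  10  29]
brown [277.9 163.5] [273 161  12   6  17]
brown [283.7 176.6] [277 174  13   5  20]
brown [261.9 179.5] [256 179  13   2  17]
brown [292.7 179.3] [291 178   6   4  13]
brown [238.6 182.4] [233 181  12   4  20]
brown [216.4 185.2] [211 184  12   3  21]
brown [254. 197.] [249 185  20  23 141]
brown [193.7 188. ] [188 187  13   3  24]
brown [204.9 200.2] [191 186  21  23  69]
brown [286.2 195.2] [279 193  15   5  21]
brown [187.5 199.5] [185 199   6   2  12]
brown [295.8 199.6] [293 199   7   3  15]
brown [240.8 201.1] [236 200  11   3  19]
brown [218.1 204.1] [212 203  13   3  17]
```

```bash
cat >> m.py <<'E'
print('-----')
B_,R_=a[:,:,0].astype(int),a[:,:,2].astype(int)
u=cv2.resize(a,None,fx=4,fy=4,interpolation=cv2.INTER_CUBIC).astype(int)
gm=(u[:,:,2]-u[:,:,0]>-12)&(u[:,:,2]>145)
g4=np.zeros(gm.shape,bool); g4[4*172:4*206,4*334:4*430]=1
bl=[b for b in blobs(gm&g4,120)]
uv=[((b[0]+.5)/4-.5) for b in bl]
for q,b in zip(uv,bl): print(q.round(2),b[1])
E
python3 m.py | sed -n '/-----/,$p'
```

```text
-----
[412.52 178.26] 437
[390.22 180.15] 426
[367.49 182.06] 444
[345.24 183.96] 447
[425.28 187.25] 169
[414.55 197.12] 454
[392.06 199.03] 441
[369.18 200.91] 445
[346.74 202.84] 411
```

```bash
cat >> m.py <<'E'
print('=====')
s=[uv[i] for i in (3,2,1,0,8,7,6,5)]
loc=[(.028,y) for y in (.099,.033,-.033,-.099)]+[(-.028,y) for y in (.099,.033,-.033,-.099)]
W=plane(p,s,0.0275); o,th,res=fit(loc,W); print('grey',o,th,res.round(1).tolist())
gs={y:o+rot([np.cos(th/2),0,0,np.sin(th/2)])[:2,:2]@[0,y] for y in (.099,.033,-.033,-.099)}; print(gs)
tg=[(209.8,217.6),(232.1,214.8),(276.5,209.2)]
W=plane(p,tg,0.014); ow,tw,res=fit([(-.068,.099),(-.068,.033),(-.068,-.099)],W); print('wood',ow,tw,res.round(1).tolist())
c,s_=np.cos(tw),np.sin(tw);Mw=np.array([[c,-s_],[s_,c]])
for k,y in zip(('red','yellow','brown','purple'),(.099,.033,-.033,-.099)):
    print(k,'slot',(ow+Mw@[0,y]).round(4))
    if k!='brown':
        b=max(blobs(cols[k]&roi,12),key=lambda b:b[1]); yx=np.argwhere(b[3])[:,::-1]
        P=plane(p,yx,0.042)[:,:2]; l=(P-ow)@Mw
        d=np.linalg.svd(P-P.mean(0))[2][0]; d=d*np.sign(d[0])
        print('  local centroid',l.mean(0).round(4),'ends',l[:,0].min().round(4),l[:,0].max().round(4),'yaw',np.arctan2(d[1],d[0]).round(3))
E
python3 m.py | sed -n '/=====/,$p'
```

```text
=====
grey [ 0.53404938 -0.20698404] 0.0824780321480037 [[0.2, 0.4], [0.1, -0.2], [-0.0, 0.7], [-0.1, 0.3], [0.1, -0.5], [-0.0, -0.8], [-0.1, 0.2], [-0.2, 0.1]]
{0.099: array([ 0.52589331, -0.10832058]), 0.033: array([ 0.53133069, -0.17409622]), -0.033: array([ 0.53676807, -0.23987186]), -0.099: array([ 0.54220545, -0.3056475 ])}
wood [0.5359356  0.20201583] 0.1252116478677882 [[-0.0, -0.1], [0.0, 0.1], [0.0, -0.1]]
red slot [0.5236 0.3002]
  local centroid [0.0067 0.1   ] ends -0.0341 0.0498 yaw 0.101
yellow slot [0.5318 0.2348]
  local centroid [0.0016 0.0312] ends -0.0432 0.0519 yaw 0.157
brown slot [0.5401 0.1693]
purple slot [0.5483 0.1038]
  local centroid [ 0.0004 -0.0985] ends -0.0415 0.0478 yaw 0.111
```

Both fits agree to under 1 mm, and the order is red, yellow, brown, purple. Next are the brown file's measurement and a helper that turns a world target into tool-frame shifts.

```bash
cat > t.py <<'E'
from h import *
from plant import arm
import sys
ow=np.array([.53594,.20202]);tw=.1252; og=np.array([.53405,-.20698]);tg=.0825
def M(t): c,s=np.cos(t),np.sin(t); return np.array([[c,-s],[s,c]])
Y=dict(red=.099,yellow=.033,brown=-.033,purple=-.099)
GX=dict(red=.005,yellow=.0035,brown=0.0,purple=.0015)
LY=dict(red=.1,yellow=.0315,brown=-.033,purple=-.0985)
YAW=dict(red=.105,yellow=.15,brown=.125,purple=.115)
def pick(k): return ow+M(tw)@[GX[k],LY[k]],YAW[k]
def place(k,dx=0,dy=0): return og+M(tg)@[dx,-Y[k]+dy],tg
def delta(xy,yaw,z):
    o=arm.get_obs(); Rm=rot(o['ee_rot']); P=np.array(o['position'])
    best=None
    for f in (0,np.pi):
        th=yaw+f   # jaw axis z along rotated y
        zd=np.array([-np.sin(th),np.cos(th),0]); xd=np.array([0,0,-1.]); T=np.c_[xd,np.cross(zd,xd),zd]
        v=R.from_matrix(Rm.T@T).as_rotvec(); 
        if best is None or abs(v[0])<abs(best[0]): best=v
    d=Rm.T@(np.r_[xy,z]-P)
    print('t',round(o['time'],2),'pos',P.round(4),'q',np.round(o['qpos'],2),'grip',round(o['grip_width']*87,1),'F',np.round(o['ft_force'],1))
    print('shift mm',(d*1e3).round(1),'turn deg',np.degrees(best[0]).round(1),'tilt',np.degrees(best[1:]).round(2))
if __name__=='__main__':
    k=sys.argv[2]; z=float(sys.argv[3])
    xy,y=(pick if sys.argv[1]=='pick' else place)(k); print(xy.round(4),y); delta(xy,y,z)
E
python3 - <<'E'
from t import *
p=arm.camera_params('top')
for q,z in (((254.9,207.8),.03),((254.9,207.8),.04),((251.,186.),.04),((253.5,195),.04)): print(((plane(p,q,z)[0,:2]-ow)@M(tw)).round(4))
E
python3 t.py pick red 0.13
```

```text
[-0.0578 -0.0372]
[-0.059  -0.0378]
[ 0.0058 -0.0341]
[-0.0214 -0.0382]
[0.5284 0.3019] 0.105
t 0.15 pos [ 0.2249 -0.6359  0.1934] q [ 1.2   0.47 -0.05  1.53  0.02  1.14 -0.08] grip 87.3 F [0.3 0.2 1. ]
shift mm [  64.5  598.8 -782.9] turn deg 13.5 tilt [-0.08  0.01]
```

```bash
sed -i "s/brown=0.0,/brown=-.003,/; s/brown=-.033,purple=-.0985/brown=-.0355,purple=-.0985/; s/brown=.125,/brown=.15,/" t.py; python3 t.py place red 0.15
```

```text
[ 0.5422 -0.3056] 0.0825
t 0.15 pos [ 0.2249 -0.6359  0.1934] q [ 1.2   0.47 -0.05  1.53  0.02  1.14 -0.08] grip 87.3 F [0.3 0.2 1. ]
shift mm [  43.6  409.3 -205.5] turn deg 14.7 tilt [-0.08  0.01]
```

Request:
send_rows --pt "0.044 0.409 -0.205 14.7" --pt "0.044 0.409 -0.205 14.7" --pt "0.044 0.409 -0.205 14.7" --pt "0.044 0.409 -0.205 14.7" --pt "0.044 0.409 -0.205 14.7" --claw 0.05 --newtons 25

```text
time: 0.78
position: [0.4415, -0.4104, 0.1636]
ee_rot: [0.52, 0.479, 0.521, -0.479]
ft_force: [1.3, -1.3, 0.6]
grip_width: 0.594
```

```bash
python3 t.py pick red 0.15
```

```text
[0.5284 0.3019] 0.105
t 0.78 pos [ 0.4415 -0.4104  0.1636] q [ 0.75  0.38 -0.09  1.74  0.04  1.02 -0.84] grip 51.7 F [ 1.3 -1.3  0.6]
shift mm [  14.6  145.7 -702.6] turn deg -1.3 tilt [-0.08  0.03]
```

Request:
send_rows --pt "0.014 0.146 -0.703 -1.3" --pt "0.014 0.146 -0.703 -1.3" --pt "0.014 0.146 -0.703 -1.3" --pt "0.014 0.146 -0.703 -1.3" --pt "0.014 0.146 -0.703 -1.3"

```text
time: 1.4
position: [0.4787, -0.1, 0.1581]
ee_rot: [0.525, 0.473, 0.526, -0.473]
ft_force: [0.7, -0.3, -0.3]
grip_width: 0.575
```

```bash
python3 t.py pick red 0.13
```

```text
[0.5284 0.3019] 0.105
t 1.4 pos [ 0.4787 -0.1     0.1581] q [ 0.34  0.22 -0.25  1.99  0.07  0.94 -1.41] grip 50.1 F [ 0.7 -0.3 -0.3]
shift mm [  28.6   91.8 -394.4] turn deg 0.0 tilt [-0.07  0.01]
```

Request:
send_rows --pt "0.028 0.092 -0.394 0" --pt "0.028 0.092 -0.394 0" --pt "0.028 0.092 -0.394 0" --pt "0.028 0.092 -0.394 0" --pt "0.028 0.092 -0.394 0"

```text
time: 2.02
position: [0.517, 0.2091, 0.1368]
ee_rot: [0.525, 0.473, 0.526, -0.473]
ft_force: [0.8, 0.1, 0.1]
grip_width: 0.575
```

```bash
python3 t.py pick red 0.1
```

```text
[0.5284 0.3019] 0.105
t 2.02 pos [0.517  0.2091 0.1368] q [-0.15  0.37 -0.39  1.86  0.17  0.95 -2.08] grip 50.0 F [0.8 0.1 0.1]
shift mm [ 36.9  21.  -91. ] turn deg 0.0 tilt [-0.05 -0.  ]
```

Request:
send_rows --pt "0.037 0.021 -0.091 0" --pt "0.037 0.021 -0.091 0" --pt "0.037 0.021 -0.091 0" --pt "0.037 0.021 -0.091 0"

```text
time: 2.52
position: [0.5284, 0.3008, 0.0996]
ee_rot: [0.525, 0.473, 0.525, -0.473]
ft_force: [0.4, -0.0, 0.1]
grip_width: 0.577
```

```bash
python3 t.py pick red 0.0215
python3 - <<'E'
from h import *
from plant import arm
for n in ('wrist','top'):
    cv2.imwrite(f'pics/{n}1.png',arm.read_camera(n)[:,:,::-1])
a=cv2.imread('pics/top1.png')[120:240,170:320]; cv2.imwrite('pics/top1c.png',cv2.resize(a,None,fx=5,fy=5))
E
```

```text
[0.5284 0.3019] 0.105
t 2.52 pos [0.5284 0.3008 0.0996] q [-0.3   0.49 -0.39  1.78  0.22  0.92 -2.25] grip 50.2 F [ 0.4 -0.   0.1]
shift mm [78.1  0.2 -1.1] turn deg -0.0 tilt [0.02 0.04]
```

View pics/wrist1.png

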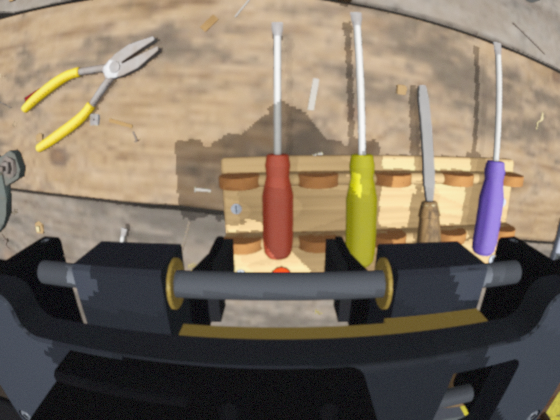

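The wrist view shows the red handle centred at about column 278, rows 155–258, between the fingers. Yellow is at column 361, brown at 428 and purple at 490. I'll cross-check the tool lines in this view.

Run:
```python
from t import *
p=arm.camera_params('wrist'); a=cv2.imread('pics/wrist1.png')
hsv=cv2.cvtColor(a,cv2.COLOR_BGR2HSV); H,S,V=[hsv[:,:,i].astype(int) for i in range(3)]
cols={'red':((H<6)|(H>174))&(S>150),'yellow':(H>25)&(H<35)&(S>150),'purple':(H>115)&(H<145)&(S>80)}
for k,m in cols.items():
    m=m.copy(); m[:145]=0; m[262:]=0; m[:,:255]=0
    n,l,s,c=cv2.connectedComponentsWithStats(m.astype(np.uint8)); i=1+np.argmax(s[1:,4])
    yx=np.argwhere(l==i)[:,::-1]; P=plane(p,yx,.042,True)[:,:2]; L=(P-ow)@M(tw); d=np.linalg.svd(P-P.mean(0),full_matrices=False)[2][0]
    print(k,s[i],L.mean(0).round(4),L[:,0].min().round(4),L[:,0].max().round(4),np.arctan(d[1]/d[0]).round(3))
for q in ((429,203),(429.5,238)): print('brown',((plane(p,q,.042,True)[0,:2]-ow)@M(tw)).round(4))
```

```text
red [264 163  28  93 988] [0.0002 0.1003] -0.0332 0.0443 0.149
yellow [ 345  154   32  108 2865] [0.0049 0.031 ] -0.042 0.0506 0.173
purple [ 473  161   32   94 1985] [ 0.0015 -0.0983] -0.0446 0.0472 0.143
brown [ 0.0093 -0.0301]
brown [-0.0231 -0.0348]
```

The two views agree to about 1–2 mm, so I'll descend and grasp red.

Request:
send_rows --pt "0.04 0 -0.001 0" --pt "0.078 0 -0.001 0" --pt "0.078 0 -0.001 0" --pt "0.078 0 -0.001 0"

```text
time: 3.12
position: [0.5302, 0.301, 0.0239]
ee_rot: [0.525, 0.475, 0.524, -0.473]
ft_force: [0.4, -0.5, 0.1]
grip_width: 0.572
```

Request:
send_rows --pt "0 0 0 0" --pt "0 0 0 0" --pt "0 0 0 0" --pt "0 0 0 0" --claw 0.01 --newtons 25

```text
time: 3.62
position: [0.5302, 0.3011, 0.0241]
ee_rot: [0.525, 0.475, 0.524, -0.473]
ft_force: [-0.1, -0.8, -0.0]
grip_width: 0.204
```

```bash
python3 t.py pick red 0.0215
```

```text
[0.5284 0.3019] 0.105
t 3.62 pos [0.5302 0.3011 0.0241] q [-0.33  0.58 -0.35  1.83  0.28  0.78 -2.29] grip 17.8 F [-0.1 -0.8 -0. ]
shift mm [ 2.6 -1.7 -0.9] turn deg -0.2 tilt [-0.05 -0.18]
```

Request:
send_rows --pt "0 0 0 0" --pt "0 0 0 0"

```text
time: 3.88
position: [0.5302, 0.3011, 0.024]
ee_rot: [0.525, 0.475, 0.524, -0.473]
ft_force: [0.1, 0.5, -0.1]
grip_width: 0.123
```

```bash
python3 t.py pick red 0.0215
python3 - <<'E'
from h import *
from plant import arm
cv2.imwrite(f'pics/wrist2.png',arm.read_camera('wrist')[:,:,::-1])
E
```

```text
[0.5284 0.3019] 0.105
t 3.88 pos [0.5302 0.3011 0.024 ] q [-0.33  0.58 -0.35  1.83  0.28  0.78 -2.29] grip 10.7 F [ 0.1  0.5 -0.1]
shift mm [ 2.5 -1.7 -0.9] turn deg -0.2 tilt [-0.05 -0.17]
```

View pics/wrist2.png

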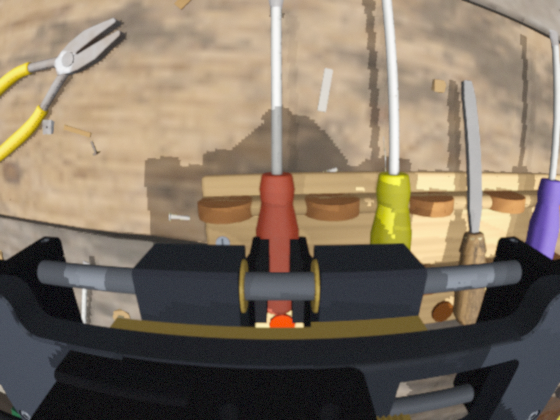

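Run:
```python
from t import *
p=arm.camera_params('wrist'); o=arm.get_obs(); P=np.array(o['position']); Rm=rot(o['ee_rot'])
print(p['origin'],P,proj(p,[P,P-Rm[:,0]*.019,P-Rm[:,0]*.07],True).round(0)); 
for f in (.5,-.5):
  print(proj(p,[P+Rm[:,2]*.01072*f,P+Rm[:,2]*.025*f],True).round(0))
for z in (.028,.0405,.053): print(proj(p,[np.r_[ow+M(tw)@[x,.1],z] for x in (-.035,.0,.005,.05)],True).round(0).tolist())
cv2.imwrite('pics/top2.png',arm.read_camera('top')[:,:,::-1]);cv2.imwrite('pics/scene2.png',arm.read_camera('scene')[:,:,::-1])
a=cv2.imread('pics/scene2.png')[180:300,140:320]; cv2.imwrite('pics/scene2c.png',cv2.resize(a,None,fx=4,fy=4,interpolation=cv2.INTER_CUBIC))
a=cv2.imread('pics/wrist2.png')[160:340,180:380]; cv2.imwrite('pics/wrist2c.png',cv2.resize(a,None,fx=3.3,fy=3.3,interpolation=cv2.INTER_CUBIC))
```

```text
[0.60514305 0.30882449 0.21465634] [0.53021607 0.30115101 0.02403949] [[279. 238.]
 [279. 250.]
 [279. 298.]]
[[288. 238.]
 [299. 238.]]
[[271. 238.]
 [259. 238.]]
[[279.0, 298.0], [278.0, 250.0], [278.0, 243.0], [276.0, 171.0]]
[[279.0, 308.0], [278.0, 259.0], [278.0, 251.0], [276.0, 175.0]]
[[279.0, 320.0], [278.0, 268.0], [278.0, 260.0], [275.0, 179.0]]
```

View pics/scene2c.png

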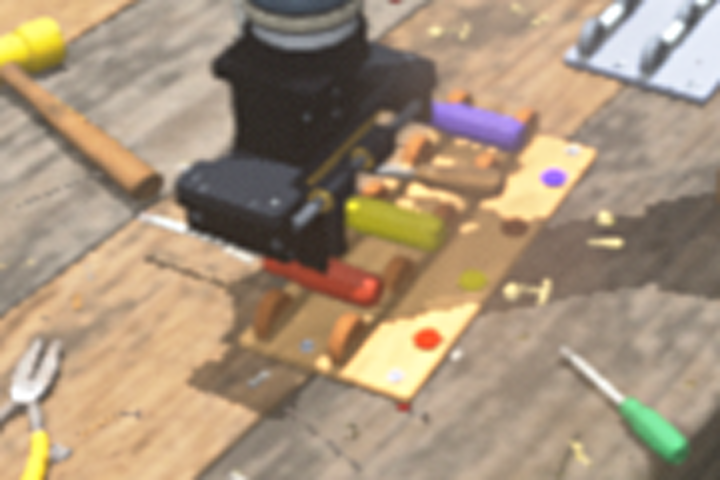

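View pics/wrist2c.png

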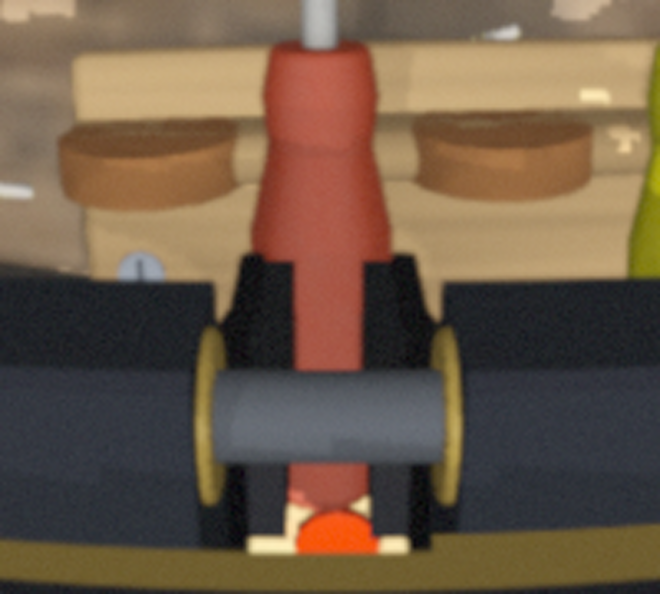

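The fingers are at the right height, but the opening reads about 10.7 mm with no load. I'll close fully to see whether they stop on the handle.

Request:
send_rows --pt "0 0 0 0" --pt "0 0 0 0" --pt "0 0 0 0" --claw 0.0 --newtons 40

```text
time: 4.4
position: [0.5302, 0.3011, 0.024]
ee_rot: [0.525, 0.475, 0.524, -0.473]
ft_force: [0.8, 0.3, 0.0]
grip_width: 0.0
```

Run:
```python
from t import *
print(arm.get_obs())
a=arm.read_camera('wrist')[160:340,180:380,::-1]; cv2.imwrite('pics/wrist3c.png',cv2.resize(a,None,fx=3.3,fy=3.3,interpolation=cv2.INTER_CUBIC))
```

```text
{'time': 4.4, 'qpos': array([-0.32561181,  0.57999001, -0.35458391,  1.8274063 ,  0.27515442,
        0.77926866, -2.29261143]), 'dq': array([-5.85173738e-04,  1.23242891e-03, -1.21642779e-03, -1.07492223e-03,
        1.55692105e-04,  7.98177488e-05, -3.42500450e-04]), 'joint_efforts': array([-2.42754497e-03, -4.94679737e+01, -4.20763806e+00, -1.77696472e+01,
        2.72841199e-02, -9.03621060e-02, -6.27650661e-05]), 'position': array([0.53019335, 0.30112771, 0.02403107]), 'ee_rot': array([ 0.52523602,  0.47494706,  0.52431164, -0.47291619]), 'ft_force': array([0.79052968, 0.33604118, 0.03960373]), 'wrist_torque': array([ 0.0192691 , -0.03070807,  0.05535504]), 'grip_width': 0.00029465462932507793}
```

View pics/wrist3c.png

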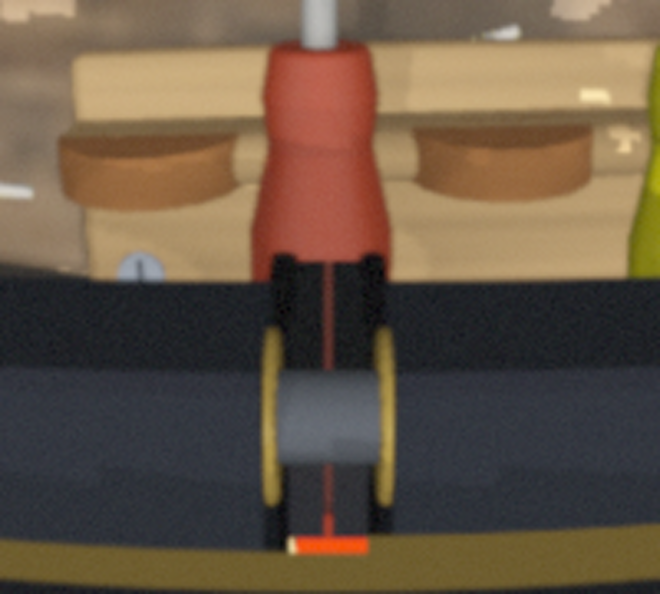

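The fingers shut completely, so they're passing above the handle even though TCP z reads 0.024. I'll check the tip height with the scene camera.

Run:
```python
from t import *
p=arm.camera_params('scene'); P=arm.get_obs()['position']
a=np.ascontiguousarray(arm.read_camera('scene')[:,:,::-1])
c=cv2.resize(a[200:290,150:270],None,fx=6,fy=6,interpolation=cv2.INTER_CUBIC)
for z,col in ((P[2],(0,255,0)),(.0535,(255,255,0)),(.08,(255,0,255))):
    u=proj(p,[P[0],P[1],z])[0]; print(z,u); cv2.circle(c,tuple(int(v) for v in ((u-[150,200]+.5)*6)),4,col,-1)
for x in (-.035,.05):
    u=proj(p,np.r_[ow+M(tw)@[x,.1],.0405])[0]; cv2.circle(c,tuple(int(v) for v in ((u-[150,200]+.5)*6)),4,(255,0,0),-1)
cv2.imwrite('pics/scene3.png',c)
```

```text
0.024016639020796968 [220.05010342 252.25304771]
0.0535 [219.39115989 243.62314312]
0.08 [218.7824629  235.65129614]
```

View pics/scene3.png

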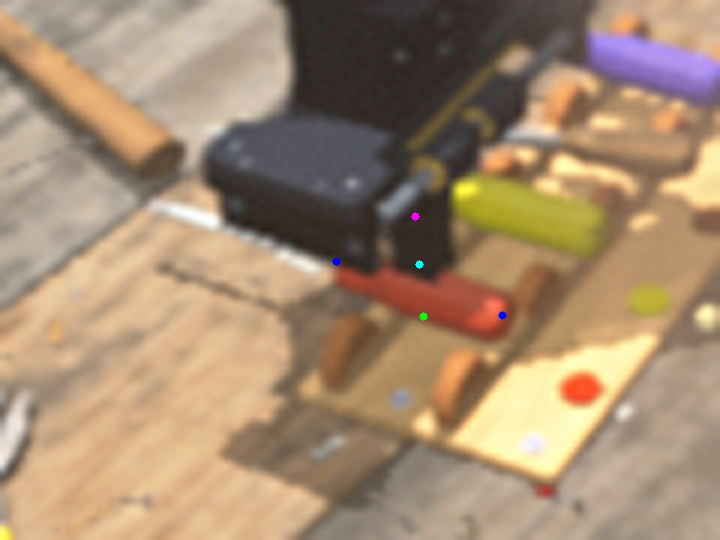

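The green dot is the reported TCP at (423,316) in the crop, and the real finger bottom is at about (420,280). So the real tips are about 28 mm above the reported TCP, level with the top of the handle. The wrist view agrees, since the 10.7 mm gap there also implies a point about 30 mm nearer. I'll open the fingers, go 25 mm lower while watching the force, and check again.

Request:
send_rows --pt "0 0 0 0" --pt "0 0 0 0" --pt "0 0 0 0" --pt "0 0 0 0" --claw 0.05

```text
time: 5.0
position: [0.5302, 0.3011, 0.0241]
ee_rot: [0.525, 0.475, 0.524, -0.473]
ft_force: [-0.3, -0.1, 0.3]
grip_width: 0.373
```

Request:
send_rows --pt "0.008 0 0 0" --pt "0.016 0 0 0" --pt "0.025 0 0 0"

```text
time: 5.38
position: [0.5301, 0.301, -0.0019]
ee_rot: [0.525, 0.475, 0.524, -0.473]
ft_force: [-0.3, -0.0, -0.4]
grip_width: 0.564
```

Run:
```python
from t import *
p=arm.camera_params('scene'); o=arm.get_obs(); P=o['position']; print(P,o['ft_force'],o['grip_width']*87)
a=np.ascontiguousarray(arm.read_camera('scene')[:,:,::-1])
c=cv2.resize(a[200:290,150:270],None,fx=6,fy=6,interpolation=cv2.INTER_CUBIC)
cv2.imwrite('pics/scene4.png',c)
```

```text
[ 0.53008748  0.30099444 -0.00186091] [-0.27447756 -0.02391163 -0.42744284] 49.10003911779218
```

View pics/scene4.png

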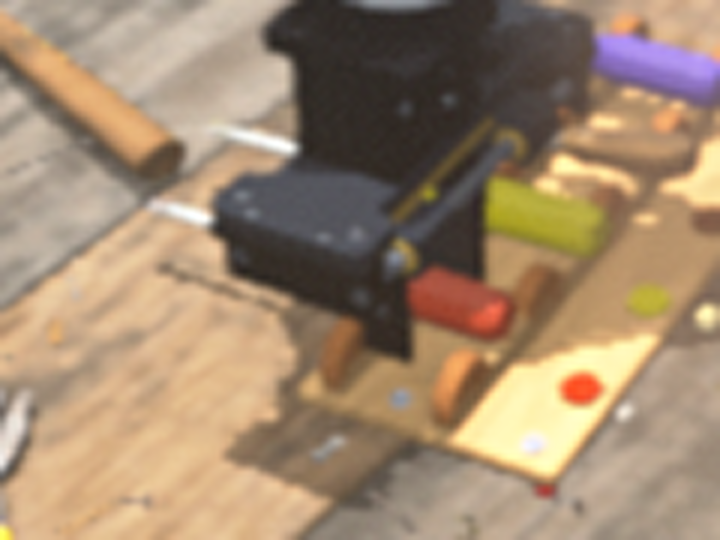

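The left finger now reaches beside the red handle, with its bottom at about (405,355) in the crop and no force reading. Now I'll close.

Request:
send_rows --pt "0 0 0 0" --pt "0 0 0 0" --pt "0 0 0 0" --pt "0 0 0 0" --pt "0 0 0 0" --claw 0.005 --newtons 30

```text
time: 6.05
position: [0.5295, 0.3007, -0.0028]
ee_rot: [0.525, 0.474, 0.525, -0.474]
ft_force: [-0.2, 0.3, 1.4]
grip_width: 0.273
```

Request:
send_rows --pt "-0.005 0 0 0" --pt "-0.02 0 0 0" --pt "-0.02 0 0 0"

```text
time: 6.42
position: [0.5306, 0.3015, 0.019]
ee_rot: [0.525, 0.475, 0.524, -0.472]
ft_force: [-0.1, 0.3, -1.8]
grip_width: 0.271
```

Run:
```python
from t import *
p=arm.camera_params('scene'); o=arm.get_obs(); P=o['position']; print(P,o['ft_force'],o['wrist_torque'],o['grip_width']*87)
a=np.ascontiguousarray(arm.read_camera('scene')[:,:,::-1])
c=cv2.resize(a[200:290,150:270],None,fx=6,fy=6,interpolation=cv2.INTER_CUBIC)
cv2.imwrite('pics/scene5.png',c)
```

```text
[0.53063868 0.30147357 0.01903247] [-0.0667028   0.2674557  -1.84747136] [0.01752754 0.03950701 0.02588091] 23.61090984557836
```

View pics/scene5.png

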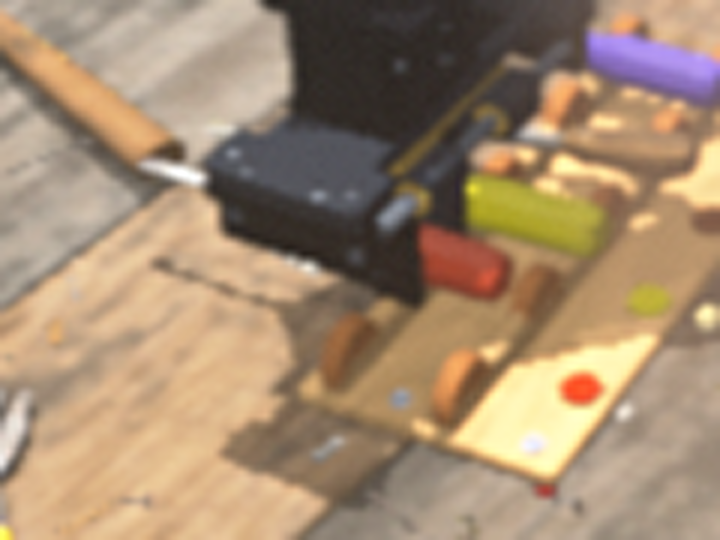

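Red is gripped at a 23.6 mm opening and lifted. I'll release later at the same reported height, about −0.003. Now raise and transfer.

Request:
send_rows --pt "-0.04 0 0 0" --pt "-0.08 0 0 0" --pt "-0.08 0 0 0"

```text
time: 6.85
position: [0.5319, 0.3025, 0.1017]
ee_rot: [0.526, 0.477, 0.524, -0.471]
ft_force: [-0.1, -0.1, -0.9]
grip_width: 0.279
```

```bash
python3 t.py place red 0.1
```

```text
[ 0.5422 -0.3056] 0.0825
t 6.85 pos [0.5319 0.3025 0.1017] q [-0.3   0.48 -0.39  1.77  0.23  0.92 -2.25] grip 24.3 F [-0.1 -0.1 -0.9]
shift mm [ -1.1 -51.5 606.1] turn deg 1.1 tilt [-0.23 -0.53]
```

Request:
send_rows --pt "-0.001 -0.0515 0.606 1.1" --pt "-0.001 -0.0515 0.606 1.1" --pt "-0.001 -0.0515 0.606 1.1" --pt "-0.001 -0.0515 0.606 1.1" --pt "-0.001 -0.0515 0.606 1.1"

```text
time: 7.48
position: [0.535, -0.0137, 0.098]
ee_rot: [0.521, 0.482, 0.52, -0.476]
ft_force: [0.9, 0.6, -2.1]
grip_width: 0.274
```

```bash
python3 t.py place red 0.1
```

```text
[ 0.5422 -0.3056] 0.0825
t 7.47 pos [ 0.535  -0.0137  0.098 ] q [ 0.22  0.37 -0.34  1.95  0.16  0.83 -1.69] grip 23.9 F [ 0.9  0.6 -2.1]
shift mm [ -3.3 -16.9 291.6] turn deg -0.0 tilt [-0.23 -0.42]
```

Request:
send_rows --pt "-0.003 -0.017 0.292 0" --pt "-0.003 -0.017 0.292 0" --pt "-0.003 -0.017 0.292 0" --pt "-0.003 -0.017 0.292 0" --pt "-0.003 -0.017 0.292 0"

```text
time: 8.1
position: [0.5403, -0.3095, 0.0982]
ee_rot: [0.519, 0.482, 0.519, -0.478]
ft_force: [1.7, 1.8, -1.5]
grip_width: 0.271
```

Request:
send_rows --pt "0 0 0 0" --pt "0 0 0 0"

```text
time: 8.35
position: [0.5393, -0.3086, 0.0967]
ee_rot: [0.518, 0.482, 0.52, -0.478]
ft_force: [0.2, 1.3, -1.1]
grip_width: 0.275
```

```bash
python3 t.py place red 0.02
```

```text
[ 0.5422 -0.3056] 0.0825
t 8.35 pos [ 0.5393 -0.3086  0.0967] q [ 0.64  0.49 -0.25  1.75  0.14  0.92 -1.16] grip 23.9 F [ 0.2  1.3 -1.1]
shift mm [76.7  2.9 -2.2] turn deg -0.2 tilt [-0.36 -0.15]
```

Request:
send_rows --pt "0.04 0.003 -0.002 0" --pt "0.067 0.003 -0.002 0" --pt "0.067 0.003 -0.002 0" --pt "0.067 0.003 -0.002 0"

```text
time: 8.85
position: [0.5434, -0.3049, 0.0307]
ee_rot: [0.519, 0.482, 0.52, -0.477]
ft_force: [0.5, -0.5, -0.3]
grip_width: 0.27
```

```bash
python3 t.py place red 0.0
python3 - <<'E'
from t import *
a=arm.read_camera('wrist')[:,:,::-1]; cv2.imwrite('pics/wrist6.png',a)
a=arm.read_camera('top')[:,:,::-1][120:235,310:460]; cv2.imwrite('pics/top6.png',cv2.resize(a,None,fx=5,fy=5))
E
```

```text
[ 0.5422 -0.3056] 0.0825
t 8.85 pos [ 0.5434 -0.3049  0.0307] q [ 0.62  0.57 -0.23  1.79  0.17  0.79 -1.19] grip 23.5 F [ 0.5 -0.5 -0.3]
shift mm [30.7 -1.4  0.8] turn deg -0.1 tilt [-0.34 -0.23]
```

View pics/wrist6.png

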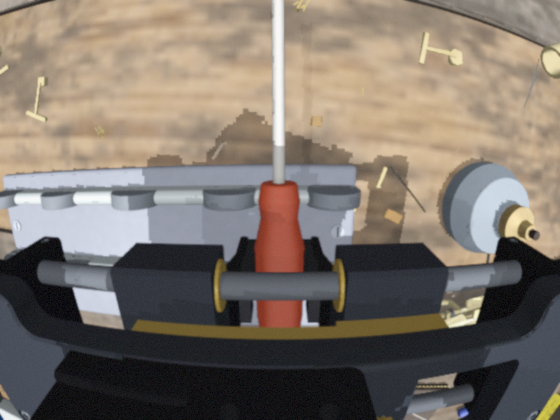

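View pics/top6.png

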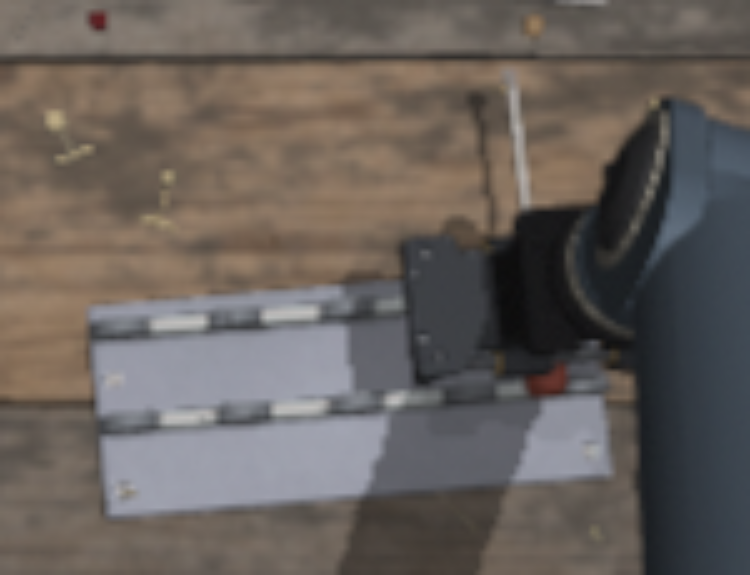

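The wrist view shows the red handle at about column 279, centred between the grey ridges at 203–260 and 300–360. I'll lower and release.

Request:
send_rows --pt "0.012 -0.001 0.001 0" --pt "0.024 -0.001 0.001 0" --pt "0.032 -0.001 0.001 0" --pt "0.032 -0.001 0.001 0"

```text
time: 9.45
position: [0.5422, -0.3065, -0.0017]
ee_rot: [0.519, 0.482, 0.52, -0.477]
ft_force: [-0.3, -0.0, -0.6]
grip_width: 0.274
```

```bash
python3 t.py place red -0.002
```

```text
[ 0.5422 -0.3056] 0.0825
t 9.45 pos [ 0.5422 -0.3065 -0.0017] q [ 0.61  0.62 -0.22  1.81  0.18  0.73 -1.2 ] grip 23.9 F [-0.3 -0.  -0.6]
shift mm [ 0.3  0.1 -0.8] turn deg -0.1 tilt [-0.34 -0.2 ]
```

Request:
send_rows --pt "0.001 0 0 0" --pt "0.001 0 0 0" --pt "0.001 0 0 0" --pt "0.001 0 0 0" --pt "0.001 0 0 0" --claw 0.048

```text
time: 10.07
position: [0.5423, -0.3065, -0.0026]
ee_rot: [0.519, 0.482, 0.52, -0.477]
ft_force: [-0.5, -0.2, 0.9]
grip_width: 0.551
```

Request:
send_rows --pt "-0.03 0 0 0" --pt "-0.07 0 0 0" --pt "-0.12 0 0 0" --pt "-0.12 0 0 0"

```text
time: 10.58
position: [0.545, -0.3086, 0.1222]
ee_rot: [0.522, 0.483, 0.517, -0.476]
ft_force: [0.2, 0.4, -0.3]
grip_width: 0.549
```

```bash
python3 t.py pick yellow 0.1
python3 - <<'E'
from t import *
p=arm.camera_params('wrist');a=np.ascontiguousarray(arm.read_camera('wrist')[:,:,::-1]); cv2.imwrite('pics/wrist7.png',a)
E
```

```text
[0.5355 0.2337] 0.15
t 10.57 pos [ 0.545  -0.3086  0.1222] q [ 0.64  0.47 -0.26  1.73  0.13  0.96 -1.16] grip 47.8 F [ 0.2  0.4 -0.3]
shift mm [  23.    33.4 -541.3] turn deg -4.0 tilt [-0.02 -0.68]
```

View pics/wrist7.png

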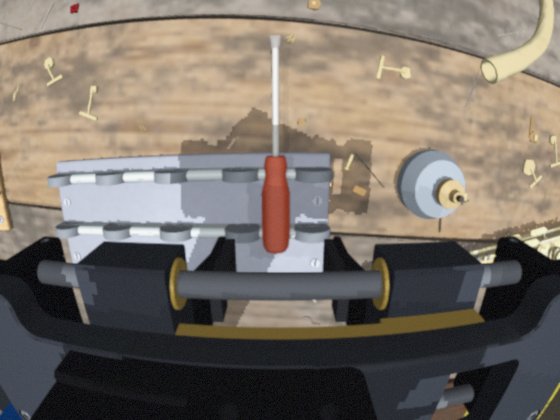

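Red lies straight in the far-right grey slot, at column 276, rows 155–252. Yellow is next.

Request:
send_rows --pt "0.022 0.033 -0.541 -4" --pt "0.022 0.033 -0.541 -4" --pt "0.022 0.033 -0.541 -4" --pt "0.022 0.033 -0.541 -4" --pt "0.022 0.033 -0.541 -4"

```text
time: 11.25
position: [0.5354, 0.0068, 0.1058]
ee_rot: [0.536, 0.463, 0.536, -0.459]
ft_force: [0.9, 0.5, 0.0]
grip_width: 0.552
```

```bash
python3 t.py pick yellow 0.1
```

```text
[0.5355 0.2337] 0.15
t 11.25 pos [0.5354 0.0068 0.1058] q [ 0.21  0.37 -0.37  1.94  0.17  0.86 -1.67] grip 48.0 F [0.9 0.5 0. ]
shift mm [   6.6   33.9 -224.4] turn deg -0.0 tilt [-0.18 -0.3 ]
```

Request:
send_rows --pt "0.006 0.034 -0.224 0" --pt "0.006 0.034 -0.224 0" --pt "0.006 0.034 -0.224 0" --pt "0.006 0.034 -0.224 0" --pt "0.006 0.034 -0.224 0"

```text
time: 11.88
position: [0.5334, 0.2378, 0.0992]
ee_rot: [0.537, 0.461, 0.538, -0.457]
ft_force: [-0.6, -0.3, -0.1]
grip_width: 0.552
```

```bash
python3 t.py pick yellow -0.002
```

```text
[0.5355 0.2337] 0.15
t 11.88 pos [0.5334 0.2378 0.0992] q [-0.18  0.45 -0.41  1.84  0.22  0.89 -2.1 ] grip 48.0 F [-0.6 -0.3 -0.1]
shift mm [101.2   1.1   4.9] turn deg 0.4 tilt [-0.29 -0.15]
```

Request:
send_rows --pt "0.02 0.001 0.005 0" --pt "0.05 0.001 0.005 0" --pt "0.05 0.001 0.005 0"

```text
time: 12.25
position: [0.533, 0.2304, 0.0462]
ee_rot: [0.536, 0.459, 0.539, -0.46]
ft_force: [-0.6, 0.1, 0.7]
grip_width: 0.549
```

```bash
python3 t.py pick yellow -0.002
```

```text
[0.5355 0.2337] 0.15
t 12.25 pos [0.533  0.2304 0.0462] q [-0.19  0.52 -0.39  1.88  0.26  0.8  -2.12] grip 47.8 F [-0.6  0.1  0.7]
shift mm [48.2  3.2 -2.8] turn deg 0.3 tilt [-0.13  0.25]
```

Request:
send_rows --pt "0.02 0.003 -0.003 0" --pt "0.04 0.003 -0.003 0" --pt "0.048 0.003 -0.003 0" --pt "0.048 0.003 -0.003 0"

```text
time: 12.75
position: [0.5348, 0.2337, -0.0026]
ee_rot: [0.535, 0.459, 0.539, -0.461]
ft_force: [0.5, -0.2, -0.7]
grip_width: 0.55
```

Request:
send_rows --pt "0 0 0 0" --pt "0 0 0 0" --pt "0 0 0 0" --pt "0 0 0 0" --pt "0 0 0 0" --claw 0.005

```text
time: 13.38
position: [0.5351, 0.2339, -0.0022]
ee_rot: [0.536, 0.459, 0.539, -0.46]
ft_force: [-0.4, -0.7, 2.0]
grip_width: 0.281
```

```bash
python3 t.py pick yellow -0.002
```

```text
[0.5355 0.2337] 0.15
t 13.38 pos [ 0.5351  0.2339 -0.0022] q [-0.21  0.59 -0.36  1.9   0.3   0.71 -2.16] grip 24.5 F [-0.4 -0.7  2. ]
shift mm [-0.2  0.4  0.3] turn deg 0.3 tilt [-0.12  0.29]
```

Request:
send_rows --pt "-0.02 0 0 0" --pt "-0.06 0 0 0" --pt "-0.1 0 0 0" --pt "-0.1 0 0 0"

```text
time: 13.88
position: [0.5381, 0.2352, 0.1022]
ee_rot: [0.537, 0.461, 0.538, -0.458]
ft_force: [-0.4, 0.0, -1.4]
grip_width: 0.287
```

```bash
python3 t.py place yellow 0.1
```

```text
[ 0.5368 -0.2399] 0.0825
t 13.88 pos [0.5381 0.2352 0.1022] q [-0.17  0.45 -0.41  1.83  0.22  0.9  -2.1 ] grip 25.0 F [-0.4  0.  -1.4]
shift mm [-1.000e-01 -7.480e+01  4.692e+02] turn deg 4.2 tilt [-0.25 -0.15]
```

Request:
send_rows --pt "0 -0.075 0.469 4.2" --pt "0 -0.075 0.469 4.2" --pt "0 -0.075 0.469 4.2" --pt "0 -0.075 0.469 4.2" --pt "0 -0.075 0.469 4.2"

```text
time: 14.5
position: [0.5352, -0.0807, 0.0987]
ee_rot: [0.519, 0.48, 0.521, -0.478]
ft_force: [1.1, 0.0, -1.5]
grip_width: 0.283
```

```bash
python3 t.py place yellow 0.1
```

```text
[ 0.5368 -0.2399] 0.0825
t 14.5 pos [ 0.5352 -0.0807  0.0987] q [ 0.34  0.38 -0.33  1.94  0.16  0.85 -1.56] grip 24.6 F [ 1.1  0.  -1.5]
shift mm [ -2.  -11.5 158.8] turn deg -0.0 tilt [-0.27 -0.07]
```

Request:
send_rows --pt "0 -0.0115 0.159 0" --pt "0 -0.0115 0.159 0" --pt "0 -0.0115 0.159 0" --pt "0 -0.0115 0.159 0" --pt "0 -0.0115 0.159 0"

```text
time: 15.12
position: [0.5362, -0.2388, 0.0974]
ee_rot: [0.519, 0.48, 0.522, -0.477]
ft_force: [0.2, -0.1, -2.0]
grip_width: 0.281
```

```bash
python3 t.py place yellow 0.03
```

```text
[ 0.5368 -0.2399] 0.0825
t 15.12 pos [ 0.5362 -0.2388  0.0974] q [ 0.57  0.45 -0.28  1.83  0.15  0.89 -1.27] grip 24.5 F [ 0.2 -0.1 -2. ]
shift mm [67.4  0.4  1.5] turn deg 0.0 tilt [-0.36  0.  ]
```

Request:
send_rows --pt "0.04 0 0.001 0" --pt "0.067 0 0.001 0" --pt "0.067 0 0.001 0" --pt "0.067 0 0.001 0"

```text
time: 15.62
position: [0.5373, -0.2384, 0.0314]
ee_rot: [0.52, 0.48, 0.522, -0.476]
ft_force: [1.2, -0.0, -1.8]
grip_width: 0.282
```

```bash
python3 t.py place yellow -0.0015
python3 - <<'E'
from t import *
a=arm.read_camera('wrist')[:,:,::-1]; cv2.imwrite('pics/wrist8.png',a)
E
```

```text
[ 0.5368 -0.2399] 0.0825
t 15.62 pos [ 0.5373 -0.2384  0.0314] q [ 0.55  0.53 -0.26  1.88  0.18  0.76 -1.3 ] grip 24.5 F [ 1.2 -0.  -1.8]
shift mm [32.8 -0.7  1.6] turn deg 0.1 tilt [-0.35 -0.09]
```

View pics/wrist8.png

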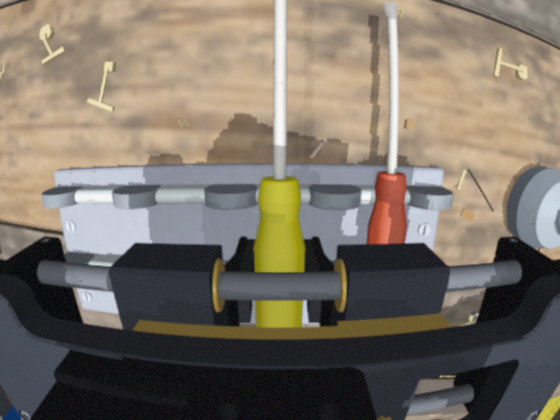

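Yellow is at column 279, centred between the ridges at 205–260 and 307–362. I'll lower and release.

Request:
send_rows --pt "0.012 -0.001 0.001 0" --pt "0.024 -0.001 0.001 0" --pt "0.033 -0.001 0.001 0" --pt "0.033 -0.001 0.001 0"

```text
time: 16.18
position: [0.5364, -0.2397, -0.002]
ee_rot: [0.519, 0.48, 0.522, -0.477]
ft_force: [-0.2, 0.0, -1.3]
grip_width: 0.284
```

Request:
send_rows --pt "0 0 0 0" --pt "0 0 0 0" --pt "0 0 0 0" --pt "0 0 0 0" --pt "0 0 0 0" --claw 0.048

```text
time: 16.8
position: [0.5364, -0.2397, -0.0019]
ee_rot: [0.519, 0.48, 0.522, -0.477]
ft_force: [-0.1, 0.5, -0.0]
grip_width: 0.55
```

Request:
send_rows --pt "-0.03 0 0 0" --pt "-0.07 0 0 0" --pt "-0.11 0 0 0" --pt "-0.11 0 0 0"

```text
time: 17.3
position: [0.5389, -0.2412, 0.1117]
ee_rot: [0.522, 0.481, 0.519, -0.476]
ft_force: [1.1, -0.0, -0.8]
grip_width: 0.554
```

```bash
python3 t.py pick brown 0.1
```

```text
[0.5374 0.1664] 0.15
t 17.3 pos [ 0.5389 -0.2412  0.1117] q [ 0.57  0.43 -0.29  1.82  0.14  0.91 -1.27] grip 48.2 F [ 1.1 -0.  -0.8]
shift mm [  13.    32.7 -406.3] turn deg -3.8 tilt [-0.13 -0.47]
```

Request:
send_rows --pt "0.01 0.033 -0.406 -3.8" --pt "0.01 0.033 -0.406 -3.8" --pt "0.01 0.033 -0.406 -3.8" --pt "0.01 0.033 -0.406 -3.8" --pt "0.01 0.033 -0.406 -3.8"

```text
time: 17.92
position: [0.5365, 0.0738, 0.1031]
ee_rot: [0.537, 0.463, 0.535, -0.459]
ft_force: [1.7, 1.1, 1.1]
grip_width: 0.551
```

```bash
python3 t.py pick brown 0.1
```

```text
[0.5374 0.1664] 0.15
t 17.93 pos [0.5365 0.0738 0.1031] q [ 0.1   0.38 -0.4   1.93  0.19  0.86 -1.81] grip 48.0 F [1.7 1.1 1.1]
shift mm [  3.4  14.8 -91.5] turn deg 0.0 tilt [-0.11 -0.38]
```

Request:
send_rows --pt "0.003 0.015 -0.0915 0" --pt "0.003 0.015 -0.0915 0" --pt "0.003 0.015 -0.0915 0" --pt "0.003 0.015 -0.0915 0"

```text
time: 18.42
position: [0.5371, 0.165, 0.0995]
ee_rot: [0.537, 0.463, 0.535, -0.46]
ft_force: [0.4, -0.2, 0.3]
grip_width: 0.552
```

```bash
python3 t.py pick brown 0.0
python3 - <<'E'
from t import *
a=arm.read_camera('wrist')[:,:,::-1]; cv2.imwrite('pics/wrist9.png',a)
E
```

```text
[0.5374 0.1664] 0.15
t 18.43 pos [0.5371 0.165  0.0995] q [-0.05  0.42 -0.41  1.89  0.21  0.87 -1.99] grip 48.0 F [ 0.4 -0.2  0.3]
shift mm [99.5 -0.  -1.3] turn deg -0.0 tilt [-0.03 -0.28]
```

View pics/wrist9.png

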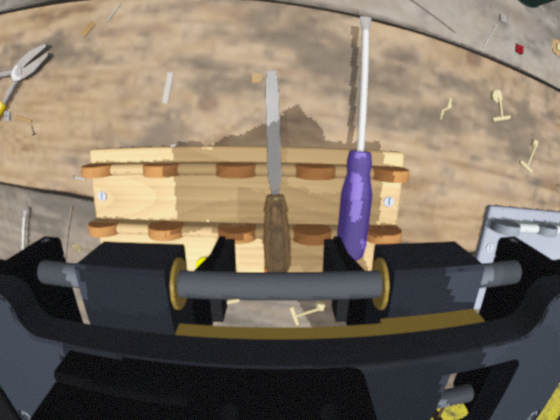

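The file's handle is at about column 277, from row 195 to past row 270, between the fingers. I'll work out where its front edge is.

Run:
```python
from t import *
p=arm.camera_params('wrist')
for z in (.042,.048):
  print(((plane(p,[(276,195),(277,250),(275,160),(273,80)],z,True)[:,:2]-ow)@M(tw)).round(4).tolist())
```

```text
[[0.0104, -0.0346], [-0.0365, -0.0364], [0.0382, -0.0333], [0.0996, -0.0305]]
[[0.0119, -0.0347], [-0.0339, -0.0364], [0.039, -0.0334], [0.0989, -0.0306]]
```

Request:
send_rows --pt "0.03 0 -0.001 0" --pt "0.06 0 -0.001 0" --pt "0.06 0 -0.001 0"

```text
time: 18.85
position: [0.5359, 0.1628, 0.0376]
ee_rot: [0.535, 0.462, 0.535, -0.463]
ft_force: [-0.8, -1.2, -0.4]
grip_width: 0.553
```

```bash
python3 t.py pick brown -0.002
```

```text
[0.5374 0.1664] 0.15
t 18.85 pos [0.5359 0.1628 0.0376] q [-0.08  0.5  -0.38  1.93  0.26  0.75 -2.04] grip 48.1 F [-0.8 -1.2 -0.4]
shift mm [39.6  2.  -3.4] turn deg -0.3 tilt [0.06 0.  ]
```

Request:
send_rows --pt "0.015 0.002 -0.003 0" --pt "0.03 0.002 -0.003 0" --pt "0.0395 0.002 -0.003 0" --pt "0.0395 0.002 -0.003 0"

```text
time: 19.35
position: [0.5369, 0.1659, -0.0027]
ee_rot: [0.535, 0.462, 0.535, -0.463]
ft_force: [-0.4, -0.5, -0.6]
grip_width: 0.552
```

Request:
send_rows --pt "0 0 0 0" --pt "0 0 0 0" --pt "0 0 0 0" --pt "0 0 0 0" --pt "0 0 0 0" --claw 0.004

```text
time: 19.98
position: [0.5371, 0.166, -0.0025]
ee_rot: [0.535, 0.462, 0.535, -0.463]
ft_force: [0.5, 0.5, 2.0]
grip_width: 0.218
```

Request:
send_rows --pt "0 0 0 0" --pt "0 0 0 0"

```text
time: 20.23
position: [0.5371, 0.166, -0.0025]
ee_rot: [0.535, 0.462, 0.535, -0.463]
ft_force: [0.3, 0.3, 1.1]
grip_width: 0.22
```

```bash
python3 t.py pick brown -0.002
```

```text
[0.5374 0.1664] 0.15
t 20.23 pos [ 0.5371  0.166  -0.0025] q [-0.1   0.56 -0.35  1.95  0.3   0.68 -2.07] grip 19.1 F [0.3 0.3 1.1]
shift mm [-0.5  0.3 -0.4] turn deg -0.2 tilt [0.07 0.06]
```

The fingers hold the file at 19.1 mm. Lifting.

Request:
send_rows --pt "-0.02 0 0 0" --pt "-0.06 0 0 0" --pt "-0.1 0 0 0" --pt "-0.1 0 0 0"

```text
time: 20.72
position: [0.5394, 0.1671, 0.1006]
ee_rot: [0.536, 0.464, 0.534, -0.461]
ft_force: [-0.2, 0.2, -0.8]
grip_width: 0.219
```

```bash
python3 t.py place brown 0.1
```

```text
[ 0.5313 -0.1741] 0.0825
t 20.73 pos [0.5394 0.1671 0.1006] q [-0.06  0.42 -0.41  1.88  0.22  0.88 -2.  ] grip 19.1 F [-0.2  0.2 -0.8]
shift mm [  0.4 -57.5 336.4] turn deg 3.6 tilt [ 0.   -0.31]
```

Request:
send_rows --pt "0 -0.0575 0.336 3.6" --pt "0 -0.0575 0.336 3.6" --pt "0 -0.0575 0.336 3.6" --pt "0 -0.0575 0.336 3.6" --pt "0 -0.0575 0.336 3.6"

```text
time: 21.35
position: [0.5305, -0.1482, 0.099]
ee_rot: [0.521, 0.48, 0.52, -0.478]
ft_force: [1.1, 0.4, -0.7]
grip_width: 0.22
```

Request:
send_rows --pt "0 0 0.025 0" --pt "0 0 0.025 0"

```text
time: 21.6
position: [0.531, -0.1759, 0.0974]
ee_rot: [0.519, 0.481, 0.519, -0.48]
ft_force: [0.6, 0.9, -0.4]
grip_width: 0.222
```

```bash
python3 t.py place brown 0.03
```

```text
[ 0.5313 -0.1741] 0.0825
t 21.6 pos [ 0.531  -0.1759  0.0974] q [ 0.49  0.41 -0.31  1.9   0.16  0.86 -1.39] grip 19.3 F [ 0.6  0.9 -0.4]
shift mm [67.4  0.4 -1.8] turn deg -0.3 tilt [-0.04 -0.05]
```

Request:
send_rows --pt "0.04 0 -0.002 0" --pt "0.067 0 -0.002 0" --pt "0.067 0 -0.002 0" --pt "0.067 0 -0.002 0"

```text
time: 22.1
position: [0.5317, -0.1726, 0.0311]
ee_rot: [0.52, 0.481, 0.519, -0.479]
ft_force: [0.3, -0.8, -1.3]
grip_width: 0.215
```

```bash
python3 t.py place brown -0.0015
python3 - <<'E'
from t import *
a=arm.read_camera('wrist')[:,:,::-1]; cv2.imwrite('pics/wrist10.png',a)
E
```

```text
[ 0.5313 -0.1741] 0.0825
t 22.1 pos [ 0.5317 -0.1726  0.0311] q [ 0.46  0.5  -0.29  1.95  0.2   0.73 -1.44] grip 18.7 F [ 0.3 -0.8 -1.3]
shift mm [32.6 -0.5  1.5] turn deg -0.2 tilt [-0.05 -0.11]
```

View pics/wrist10.png

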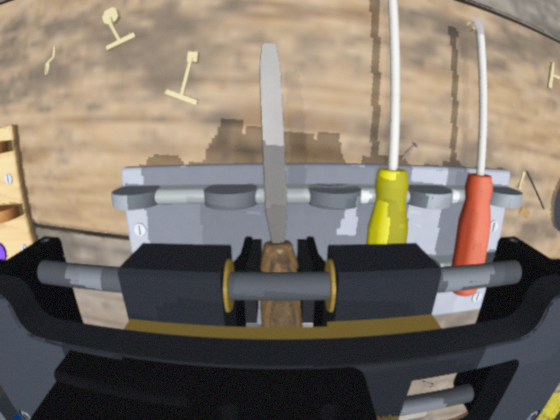

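Run:
```python
from t import *
p=arm.camera_params('wrist')
for l in ((.028,.033,.028),(.028,.033+.0165,.035),(.028,.033-.0165,.035),(0,.033,.028)):
    print(l,proj(p,np.r_[og+M(tg)@l[:2],l[2]],True).round(1))
L=plane(p,[(281,240),(274,197),(268,50)],.076,True); print(((L[:,:2]-og)@M(tg)).round(4).tolist())
```

```text
(0.028, 0.033, 0.028) [[280.7 194.8]]
(0.028, 0.0495, 0.035) [[253.  197.7]]
(0.028, 0.0165, 0.035) [[308.4 197.5]]
(0, 0.033, 0.028) [[280.8 237.3]]
[[0.0174, 0.0331], [0.0389, 0.0363], [0.1062, 0.0385]]
```

Run:
```python
from t import *
p=arm.camera_params('wrist'); a=cv2.imread('pics/wrist10.png')
for l in ((.028,.033,.028),(.028,.099,.028),(.028,-.033,.028),(.028,-.099,.028)):
    u=proj(p,np.r_[og+M(tg)@l[:2],l[2]],True)[0]; cv2.circle(a,tuple(int(round(v)) for v in u),1,(0,0,255),-1); print(u.round(1))
c=a[160:260,110:530]; cv2.imwrite('pics/wrist10c.png',cv2.resize(c,None,fx=1.9,fy=3,interpolation=cv2.INTER_CUBIC))
```

```text
[280.7 194.8]
[176.9 195.5]
[384.2 194.7]
[470.  195.1]
```

View pics/wrist10c.png

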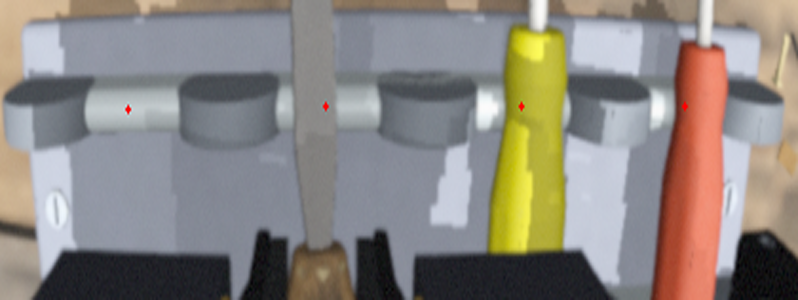

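The rack prediction (red dots) matches the aluminium segments to about 1–2 mm. The blade is yawed about 0.06 rad to the left, so I'll turn about 3.4° while lowering.

Request:
send_rows --pt "0.012 -0.0005 0.0015 3.4" --pt "0.024 -0.0005 0.0015 3.4" --pt "0.0325 -0.0005 0.0015 3.4" --pt "0.0325 -0.0005 0.0015 3.4"

```text
time: 22.65
position: [0.5313, -0.1744, -0.0015]
ee_rot: [0.505, 0.496, 0.505, -0.494]
ft_force: [0.5, -0.3, 0.1]
grip_width: 0.223
```

Request:
send_rows --pt "0 0 0 0" --pt "0 0 0 0" --pt "0 0 0 0" --pt "0 0 0 0" --pt "0 0 0 0" --claw 0.048

```text
time: 23.28
position: [0.5313, -0.1744, -0.0014]
ee_rot: [0.505, 0.496, 0.505, -0.494]
ft_force: [-0.6, 0.5, -0.9]
grip_width: 0.542
```

Request:
send_rows --pt "-0.03 0 0 0" --pt "-0.07 0 0 0" --pt "-0.11 0 0 0" --pt "-0.11 0 0 0"

```text
time: 23.78
position: [0.5337, -0.1751, 0.1119]
ee_rot: [0.507, 0.497, 0.502, -0.493]
ft_force: [-0.6, 0.7, 0.1]
grip_width: 0.554
```

```bash
python3 t.py pick purple 0.1
python3 - <<'E'
from t import *
a=arm.read_camera('wrist')[:,:,::-1]; cv2.imwrite('pics/wrist11.png',a)
E
```

```text
[0.5497 0.1045] 0.115
t 23.77 pos [ 0.5337 -0.1751  0.1119] q [ 0.48  0.39 -0.3   1.89  0.15  0.88 -1.44] grip 48.2 F [-0.6  0.7  0.1]
shift mm [  11.7   21.4 -279.2] turn deg -5.5 tilt [ 0.1  -0.49]
```

View pics/wrist11.png

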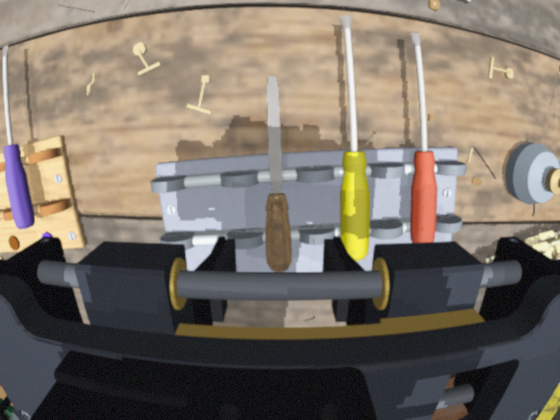

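The file, yellow and red all lie straight in slots 2–4. Purple is next.

Request:
send_rows --pt "0.01 0.021 -0.279 -5.5" --pt "0.01 0.021 -0.279 -5.5" --pt "0.01 0.021 -0.279 -5.5" --pt "0.01 0.021 -0.279 -5.5" --pt "0.01 0.021 -0.279 -5.5"

```text
time: 24.45
position: [0.5458, 0.109, 0.0984]
ee_rot: [0.53, 0.469, 0.529, -0.468]
ft_force: [0.2, 0.1, -0.8]
grip_width: 0.551
```

Request:
send_rows --pt "0 0 0 0"

```text
time: 24.58
position: [0.5445, 0.1118, 0.0969]
ee_rot: [0.53, 0.468, 0.531, -0.467]
ft_force: [0.6, 0.1, 0.6]
grip_width: 0.551
```

```bash
python3 t.py pick purple 0.04
```

```text
[0.5497 0.1045] 0.115
t 24.57 pos [0.5445 0.1118 0.0969] q [ 0.04  0.41 -0.4   1.9   0.2   0.87 -1.91] grip 47.9 F [0.6 0.1 0.6]
shift mm [56.9  4.4  8. ] turn deg 0.7 tilt [-0.12  0.05]
```

Request:
send_rows --pt "0.02 0.0045 0.008 0.7" --pt "0.057 0.0045 0.008 0.7" --pt "0.057 0.0045 0.008 0.7" --pt "0.057 0.0045 0.008 0.7"

```text
time: 25.08
position: [0.5502, 0.1031, 0.0398]
ee_rot: [0.527, 0.471, 0.528, -0.471]
ft_force: [0.9, -0.2, -0.5]
grip_width: 0.553
```

```bash
python3 t.py pick purple -0.002
```

```text
[0.5497 0.1045] 0.115
t 25.07 pos [0.5502 0.1031 0.0398] q [ 0.02  0.5  -0.37  1.93  0.25  0.76 -1.94] grip 48.1 F [ 0.9 -0.2 -0.5]
shift mm [41.8 -0.3 -1.4] turn deg -0.2 tilt [-0.1   0.06]
```

Request:
send_rows --pt "0.015 0 -0.001 0" --pt "0.03 0 -0.001 0" --pt "0.0415 0 -0.001 0" --pt "0.0415 0 -0.001 0"

```text
time: 25.58
position: [0.549, 0.104, -0.0029]
ee_rot: [0.526, 0.47, 0.529, -0.472]
ft_force: [-0.1, 0.7, 0.4]
grip_width: 0.55
```

Request:
send_rows --pt "0 0 0 0" --pt "0 0 0 0" --pt "0 0 0 0" --pt "0 0 0 0" --pt "0 0 0 0" --claw 0.005

```text
time: 26.2
position: [0.5494, 0.1041, -0.0026]
ee_rot: [0.526, 0.471, 0.528, -0.472]
ft_force: [-0.7, 0.2, 1.1]
grip_width: 0.28
```

Request:
send_rows --pt "-0.02 0 0 0" --pt "-0.06 0 0 0" --pt "-0.1 0 0 0" --pt "-0.1 0 0 0"

```text
time: 26.7
position: [0.552, 0.1046, 0.1005]
ee_rot: [0.528, 0.473, 0.527, -0.47]
ft_force: [0.2, 0.1, -0.5]
grip_width: 0.279
```

```bash
python3 t.py place purple 0.1
```

```text
[ 0.5259 -0.1083] 0.0825
t 26.7 pos [0.552  0.1046 0.1005] q [ 0.05  0.42 -0.4   1.89  0.2   0.87 -1.91] grip 24.3 F [ 0.2  0.1 -0.5]
shift mm [-1.000e-01 -4.980e+01  2.087e+02] turn deg 1.7 tilt [-0.12 -0.22]
```

Request:
send_rows --pt "0 -0.05 0.208 1.7" --pt "0 -0.05 0.208 1.7" --pt "0 -0.05 0.208 1.7" --pt "0 -0.05 0.208 1.7" --pt "0 -0.05 0.208 1.7"

```text
time: 27.32
position: [0.5241, -0.1104, 0.0986]
ee_rot: [0.519, 0.481, 0.519, -0.48]
ft_force: [0.9, 0.1, -0.4]
grip_width: 0.28
```

```bash
python3 t.py place purple 0.03
```

```text
[ 0.5259 -0.1083] 0.0825
t 27.32 pos [ 0.5241 -0.1104  0.0986] q [ 0.4   0.37 -0.34  1.95  0.16  0.84 -1.52] grip 24.3 F [ 0.9  0.1 -0.4]
shift mm [68.6  1.9 -1.8] turn deg -0.3 tilt [-0.1  -0.06]
```

Request:
send_rows --pt "0.04 0.002 -0.002 0" --pt "0.068 0.002 -0.002 0" --pt "0.068 0.002 -0.002 0" --pt "0.068 0.002 -0.002 0"

```text
time: 27.82
position: [0.5268, -0.1068, 0.0312]
ee_rot: [0.519, 0.481, 0.519, -0.479]
ft_force: [0.8, -0.5, -0.3]
grip_width: 0.283
```

```bash
python3 t.py place purple -0.0015
python3 - <<'E'
from t import *
a=arm.read_camera('wrist')[:,:,::-1]; cv2.imwrite('pics/wrist12.png',a)
E
```

```text
[ 0.5259 -0.1083] 0.0825
t 27.82 pos [ 0.5268 -0.1068  0.0312] q [ 0.37  0.47 -0.32  1.99  0.22  0.71 -1.57] grip 24.6 F [ 0.8 -0.5 -0.3]
shift mm [32.7 -1.1  1.5] turn deg -0.2 tilt [-0.13 -0.12]
```

View pics/wrist12.png

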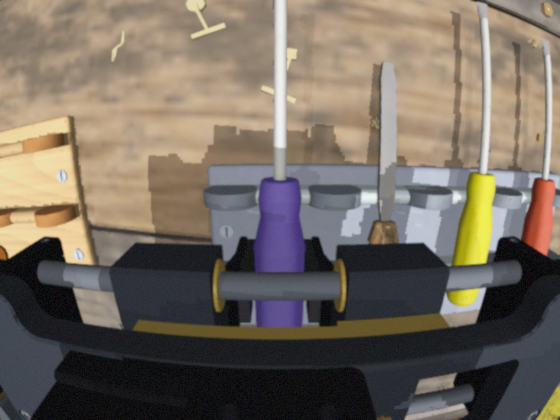

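Purple is at column 279 and the slot centre is at about 284, so I'll shift 2.5 mm while lowering.

Request:
send_rows --pt "0.01 -0.001 0.0025 0" --pt "0.022 -0.001 0.0025 0" --pt "0.0325 -0.001 0.0025 0" --pt "0.0325 -0.001 0.0025 0"

```text
time: 28.38
position: [0.5259, -0.1096, -0.0019]
ee_rot: [0.519, 0.481, 0.52, -0.479]
ft_force: [-0.2, 0.1, -0.7]
grip_width: 0.282
```

Request:
send_rows --pt "0 0 0 0" --pt "0 0 0 0" --pt "0 0 0 0" --pt "0 0 0 0" --pt "0 0 0 0" --claw 0.046

```text
time: 29.0
position: [0.5259, -0.1097, -0.0018]
ee_rot: [0.519, 0.481, 0.519, -0.479]
ft_force: [-0.2, 0.6, 0.4]
grip_width: 0.527
```

Request:
send_rows --pt "-0.03 0 0 0" --pt "-0.07 0 0 0" --pt "-0.12 0 0 0" --pt "-0.15 0 0 0" --pt "-0.15 0 0 0"

```text
time: 29.62
position: [0.5275, -0.1102, 0.1509]
ee_rot: [0.521, 0.482, 0.518, -0.478]
ft_force: [-0.5, -0.1, -0.3]
grip_width: 0.527
```

Request:
send_rows --pt "0 0 -0.25 0" --pt "0 0 -0.25 0" --pt "0 0 -0.25 0" --pt "0 0 -0.25 0" --pt "0 0 -0.25 0"

```text
time: 30.25
position: [0.5058, 0.1452, 0.1502]
ee_rot: [0.522, 0.479, 0.521, -0.475]
ft_force: [-0.1, -0.5, 0.7]
grip_width: 0.531
```

Run:
```python
from t import *
o=arm.get_obs(); print(o['position'],o['time'],o['ft_force'])
p=arm.camera_params('top'); a=np.ascontiguousarray(arm.read_camera('top')[:,:,::-1]); s=np.ascontiguousarray(arm.read_camera('scene')[:,:,::-1])
cv2.imwrite('pics/top13.png',cv2.resize(a[110:235,310:450],None,fx=4.7,fy=4.7,interpolation=cv2.INTER_CUBIC))
cv2.imwrite('pics/scene13.png',cv2.resize(s[120:240,240:420],None,fx=4.4,fy=4.4,interpolation=cv2.INTER_CUBIC))
hsv=cv2.cvtColor(a,cv2.COLOR_BGR2HSV);H,S,V=[hsv[:,:,i].astype(int) for i in range(3)]
cols={'red':((H<8)|(H>172))&(S>120),'yellow':(H>22)&(H<35)&(S>110),'purple':(H>115)&(H<145)&(S>80),'brown':(H<20)&(S>60)&(V<130)}
for k,m in cols.items():
    m=m.copy(); m[:172]=0;m[215:]=0;m[:,:332]=0;m[:,430:]=0
    n,l,st,c=cv2.connectedComponentsWithStats(m.astype(np.uint8)); i=1+np.argmax(st[1:,4]); P=plane(p,np.argwhere(l==i)[:,::-1],.042)[:,:2]; L=(P-og)@M(tg); d=np.linalg.svd(P-P.mean(0),full_matrices=False)[2][0]
    print(k,st[i],L.mean(0).round(4),L[:,0].min().round(4),L[:,0].max().round(4),'yaw rel',(np.arctan(d[1]/d[0])-tg).round(3))
```

```text
[0.50583625 0.14524425 0.15015399] 30.25 [-0.07034489 -0.51594378  0.66167601]
red [410 172  10  29 204] [ 0.0001 -0.0967] -0.0384 0.0441 yaw rel 0.023
yellow [387 173  11  33 238] [-0.0021 -0.0318] -0.0471 0.0472 yaw rel -0.003
purple [343 177   9  31 225] [-0.0006  0.0988] -0.0423 0.0462 yaw rel -0.011
brown [366 187   8  23 141] [-0.0214  0.0359] -0.0529 0.0114 yaw rel -0.002
```

View pics/top13.png

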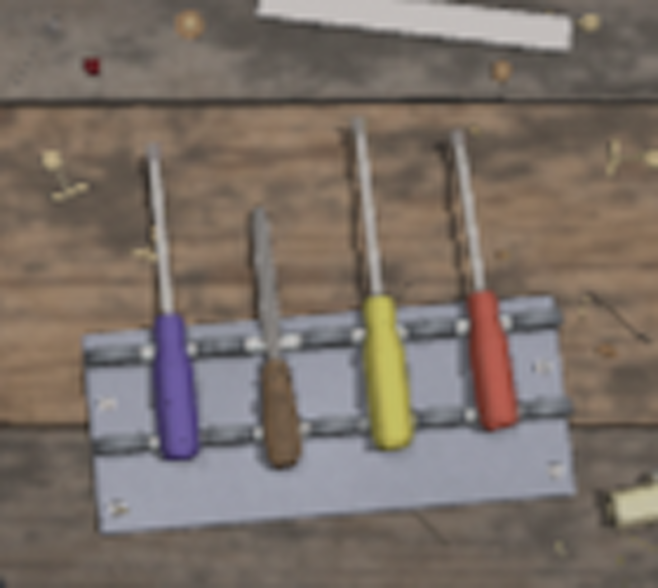

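View pics/scene13.png

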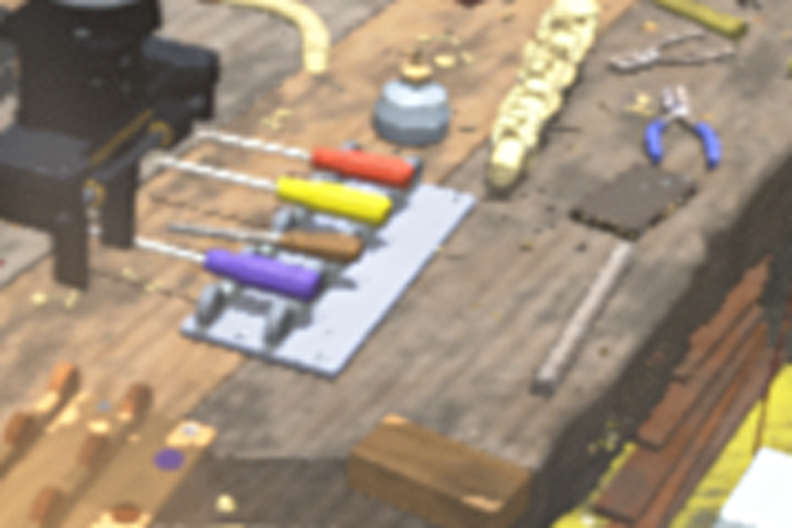

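All four tools lie flat, within 3 mm of their slot lines and within 0.03 rad of straight. The arm is clear, so I'll hand in.

Request:
send_rows --pt "0 0 0 0" --pt "0 0 0 0"

```text
time: 30.6
position: [0.507, 0.1372, 0.1492]
ee_rot: [0.52, 0.481, 0.518, -0.48]
ft_force: [-0.2, -0.4, 0.1]
grip_width: 0.526
```

```bash
python3 -c "
from plant import arm
print(arm.get_obs()['dq'].round(3)); print(arm.sign_off())"
```

```text
[-0.    -0.005 -0.007 -0.007 -0.001 -0.    -0.   ]
the job is handed in; nothing more can be done
None
```

I moved all four tools to the grey rack in reverse order and handed the job in at about 30.6 s; no verdict was reported. From left to right the grey rack now holds purple, the brown-handled file, yellow and red. The wooden rack held red, yellow, brown and purple.

**Last checks, from the top camera:** every tool is within about 3 mm of its slot's centre line and within about 0.025 rad of straight. The grips are within a few mm of midway between the rails. Nothing is held and the arm is clear. I did not measure the resting heights; the tools look flat in the top and scene views.

**What disagreed:**
- **Fingertip height:** the real fingertips sat about 28 mm above the reported TCP. The first grasp on red therefore closed on nothing, above the handle, with no force reading. The scene and wrist views both showed this, and I gripped and released about 25 mm lower from then on.
- **File in the gripper:** it sat about 0.06 rad askew in the jaws, so I turned it straight before lowering it.

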